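# Find the stiff push switch by feel and set it in the reject tray

## Robot

A 7-joint arm with a two-finger parallel gripper is mounted at the origin on a cart in front of the work surface, level with it; the furniture and walls round the work are solid. World frame = base frame: x ahead of the robot, y to its left, z up, the work surface at z = 0. Lengths are in m, angles in rad, forces in N, time in s.
With the tool pointing down it reaches from about 0.425 to 0.925 m from the base axis. Payload 6.8 kg.
Tool frame: the origin (TCP) lies midway between the tips of the shut fingers; the grasp point (between the pads) lies 19 mm behind it; z points along the fingers, y is the direction in which the jaws open and shut (so a half turn about z gives the same grasp; the last joint's range is limited). The gripper opens to 85 mm and grips with 20 to 120 N. Pads are 22 mm wide; open, the fingers measure 114 mm over their backs; the gripper's body (76 mm by 85 mm) begins 54 mm behind the grasp point. The pads swing forward as they close: fully open they stand 13 mm farther back than shut.
Start: joints at [1.215, 0.477, 0.022, 1.555, -0.011, 1.109, -0.083], TCP at [0.166, -0.654, 0.231] pointing down, gripper open.
Joint ranges: [-2.96, 2.96], [-0.34, 2.1], [-1.41, 1.46], [0.24, 2.44], [-1.37, 4.51], [0.17, 1.92], [-2.96, 2.96]. Speed limits (rad/s): [2.39, 2.39, 3.14, 3.14, 3.14, 3.14, 3.14].

## Interface

Orientations are given as a rotation vector (axis times angle).
In Python, from bench import r, imaging gives the robot as it stands.
- The arm moves only by the tool jog_arm, never from a script. Its argument "rows" is a list of rows, each an object with "delta_rot": the turn, a rotation vector about the tool's x, y, z in degrees, a list of three; "xyz": the shift along the tool's x, y, z in cm, a list of three; "fingers": the closure, from 0 (fully open) to 1 (shut). A call has exactly 5 rows; each row is the pose to reach, as a shift and turn from the pose measured when the call began, along the tool's axes at that moment; what a row does not reach only later rows make up. A row lasts 1/12 s, in which the tool goes at most 41.7 mm and 7.16 degrees, less where a joint would pass 70% of its speed; a pose out of reach is approached as far as the arm can. A call with a gripper value outside its range is refused whole. The fingers move at their own pace and stop on an object; "grip_force" is the grip in N (left out, the last holds). Time passes only in rows, so rows that repeat a pose let the fingers close, or fill a call up. It gives the time, the measured TCP pose, the force and the opening at its end, in the units of the state.
- r.get_obs(): the state, without advancing time (a new reading comes with each control period).
- imaging.grab_frame(name): name is "scene" or "top" or "wrist"; returns the picture (400x640x3 uint8, blue, green, red); there is no depth.
- imaging.camera_info(name): a dict with "camera_matrix" (3x3 intrinsics, pixels), "xyz" and "attitude" of the camera in the world. Camera axes: x right, y down, z forward; pixel columns grow to the right and rows downward; lengths in m; the calibration is good to about 2 mm. A picture is of the moment at which its call begins: read the wrist's pose just before it. camera_info takes no time and is no camera call; for the wrist camera it gives the pose at the moment of the call.
- r.hand_in(): hands the job in, once; it reports no verdict.
Trained networks look in the newest picture that a camera, given by its name, has taken for a name from the list of things; names that differ only in an ending like _2 or _b are one class to them, and where a whole thing is asked for, a point or a joint stands for the part that bears it (a point fixed in the world has none). Each returns a list of dicts, best first, with "conf" (0 to 1); they miss things now and then, are a little off and sometimes report something else, mostly with a low value. They report only what shows in the picture. A call takes as long as a camera call. They do not tell look-alikes from the thing itself.
- imaging.find_in(camera, query): "position" ([column, row] in pixels, amid what is visible of it).
- imaging.cut_out(camera, query): "region" (400x640 bool, what is visible of it) and "position" ([column, row] in pixels, amid what is visible of it).
- imaging.tip_of(camera, query): "position" ([column, row] in pixels: a listed point, or the origin of a listed thing).
The state is a dict: "clock": time; "joints": joint angles; "qvel": joint speeds; "tau": joint torques, N m; "tcp_pos": TCP position; "orientation": TCP orientation; "contact_force": force on the tool from outside, world axes, zero at the start; "moment": the same for the moment, N m; "grip_width": finger opening in m.
Only numpy, scipy, OpenCV 4.12 (cv2) and the standard library are available. Lean on these libraries where they do the work, as an engineer would, in place of code of your own. Each camera call takes 0.05 s, during which the arm holds its last target.

## Task

One of these three look-alike push switches, spares for the machine's control box, has gone stiff. Find it by pushing the caps gently straight down: a good one clicks and stays down with a light push, the stiff one will not, and no cap may be pushed with more than 15 N. Leave the two good ones clicked down, standing where they are, stand the stiff one upright in the shallow grey tray with its cap still up, and leave everything else alone.

Things in the scene. Friction and masses are not known exactly. Their poses are not given: they have to be found in the camera images.
- switch_a: One of three look-alike push switches, loose, about 0.3 kg: a plain grey square housing 46 x 46 x 36 mm tall with a steel collar (33 mm wide, to 41 mm high) and a round black cap on top. Origin: centre of the underside; z up. The vertical sides of the housing are the place to grip. Nothing in the letter tells whether it is a good or the stiff one.
- cap_a_top (a point): Centre of the flat top of the round black cap of switch_a (cap 27 mm across, 58 mm above the worktop when up, about 50 mm when clicked down); moves with the cap.
- cap_a (a joint): How far the cap of switch_a is pushed in, m: 0 up, hard stop at 0.0098. Over-centre spring: the force peaks at about 2 mm, is nil at 3.5 mm, then the cap snaps down alone and stays at about 0.0076; pushed on from there a good one gives 3 to 5 N per mm up to the stop. A good switch clicks at 4 to 8 N; the stiff one would need 18 to 20 N and springs back up if let go sooner.
- switch_b: One of three look-alike push switches, loose, about 0.3 kg: a plain grey square housing 46 x 46 x 36 mm tall with a steel collar (33 mm wide, to 41 mm high) and a round black cap on top. Origin: centre of the underside; z up. The vertical sides of the housing are the place to grip. Nothing in the letter tells whether it is a good or the stiff one.
- cap_b_top (a point): Centre of the flat top of the round black cap of switch_b (cap 27 mm across, 58 mm above the worktop when up, about 50 mm when clicked down); moves with the cap.
- cap_b (a joint): How far the cap of switch_b is pushed in, m: 0 up, hard stop at 0.0098. Over-centre spring: the force peaks at about 2 mm, is nil at 3.5 mm, then the cap snaps down alone and stays at about 0.0076; pushed on from there a good one gives 3 to 5 N per mm up to the stop. A good switch clicks at 4 to 8 N; the stiff one would need 18 to 20 N and springs back up if let go sooner.
- switch_c: One of three look-alike push switches, loose, about 0.3 kg: a plain grey square housing 46 x 46 x 36 mm tall with a steel collar (33 mm wide, to 41 mm high) and a round black cap on top. Origin: centre of the underside; z up. The vertical sides of the housing are the place to grip. Nothing in the letter tells whether it is a good or the stiff one.
- cap_c_top (a point): Centre of the flat top of the round black cap of switch_c (cap 27 mm across, 58 mm above the worktop when up, about 50 mm when clicked down); moves with the cap.
- cap_c (a joint): How far the cap of switch_c is pushed in, m: 0 up, hard stop at 0.0098. Over-centre spring: the force peaks at about 2 mm, is nil at 3.5 mm, then the cap snaps down alone and stays at about 0.0076; pushed on from there a good one gives 3 to 5 N per mm up to the stop. A good switch clicks at 4 to 8 N; the stiff one would need 18 to 20 N and springs back up if let go sooner.
- reject_tray: Shallow open grey plastic tray, fixed, 120 mm (x) by 140 mm (y) outside, 22 mm high, walls and floor 5 mm thick, small steel bail handle on its -x side. Origin: centre of its underside.
- marker: Blue and white felt marker lying flat, 17 x 135 x 16 mm. Bystander. Origin: centre of the underside.
- clothes_peg: Wooden clothes peg lying flat, 15 x 72 x 12 mm. Bystander. Origin: centre of the underside.
- dropper_bottle: Small brown dropper bottle, 33 mm across, 102 mm tall, standing. Bystander. Origin: centre of the underside.
- beaker_100: Small clear glass beaker, 60 mm across, 70 mm tall, standing. Bystander. Origin: centre of the underside.
- indicator_box: Flat yellow box, 46 x 72 x 14 mm. Bystander. Origin: centre of the underside.
- stopwatch: Black stopwatch lying flat, 71 x 59 x 17 mm. Bystander. Origin: centre of the underside.
Not all that is in view belongs to the job. What is shaped like the switch_c but purple is not meant.

How it is judged:
By the outcome, as a careful person would: the job done as asked, in the order asked, and still so for the second after the job is handed in, with the robot touching nothing.
It also fails if it takes over 72 s, if anything falls off the work surface, if the arm or the gripper's body presses on something with over 40 N, if the wrist force passes 120 N, or if a joint passes its speed limit or range.

## Working session

There is one attempt and no reset: what is moved stays moved. The work goes in short steps, Python scripts to look and compute and a tool call to move; the robot and the scene stay as the last step left them, time stands still between calls to the robot, and variables do not carry over. Pictures are saved under pics/ and viewed, and the job is handed in when it is done.

Besides the shell and the picture viewer there is one more tool, called after "Emit:" by a JSON object that holds its "name" and its "arguments", one argument or row to a line. jog_arm: Moves the arm, as the interface text tells. Its arguments: {"type":"object","properties":{"rows":{"type":"array","items":{"type":"object","properties":{"delta_rot":{"type":"array","items":{"type":"number"}},"xyz":{"type":"array","items":{"type":"number"}},"fingers":{"type":"number"}}}},"grip_force":{"type":"number"}},"required":["rows"]}

```bash
ls; mkdir -p pics
python3 - <<'E'
from bench import r, imaging
import cv2
print(r.get_obs())
for n in ["scene","top"]:
    cv2.imwrite(f"pics/{n}0.png",imaging.grab_frame(n)); print(imaging.camera_info(n))
    for q in ["switch_a","cap_a_top","reject_tray"]:
        f=imaging.tip_of(n,q); print(n,q,[(d['position'],round(d['conf'],2)) for d in f])
E
```

```text
pics
{'clock': 0.0, 'joints': array([ 1.21488808,  0.4777788 ,  0.02233358,  1.55644734, -0.0115076 ,
        1.10930869, -0.08309002]), 'qvel': array([ 0.00042267, -0.00058351, -0.00068186,  0.00051395,  0.0004996 ,
        0.00066115, -0.00196262]), 'tau': array([ 4.36832543e-04, -5.96453118e+01,  1.60778023e+00, -2.81192797e+01,
        1.24076981e-02,  9.36728407e-03, -1.29799949e-05]), 'tcp_pos': array([ 0.16540986, -0.65380787,  0.23034162]), 'orientation': array([-3.11573472e+00, -3.88093497e-01,  5.45429868e-04]), 'contact_force': array([0.06506206, 0.38742437, 0.67710983]), 'moment': array([ 0.04701499, -0.02012837,  0.00857296]), 'grip_width': 0.0854681787246063}
{'camera_matrix': array([[417.8364071 ,   0.        , 320.83549521],
       [  0.        , 417.8364071 , 200.23843192],
       [  0.        ,   0.        ,   1.        ]]), 'xyz': array([0.19949208, 0.36580018, 0.89338045]), 'attitude': array([-0.77577117,  2.69201846, -0.96631248])}
scene switch_a [([329.4, 252.6], 0.77), ([357.2, 202.7], 0.67), ([200.1, 292.2], 0.62), ([288.7, 307.2], 0.57)]
scene cap_a_top [([292.6, 297.1], 0.65)]
scene reject_tray [([250.2, 250.0], 0.6)]
{'camera_matrix': array([[486.35465588,   0.        , 319.7928566 ],
       [  0.        , 486.35465588, 203.47179141],
       [  0.        ,   0.        ,   1.        ]]), 'xyz': array([ 0.47583637, -0.22637794,  1.58779886]), 'attitude': array([-2.2081872 ,  2.16706773, -0.04864903])}
top switch_a [([293.7, 228.3], 0.75), ([422.9, 245.9], 0.71), ([242.1, 232.3], 0.7), ([218.2, 168.9], 0.61)]
top cap_a_top [([235.5, 231.2], 0.38)]
top reject_tray [([266.5, 179.6], 0.76)]
```

View pics/scene0.png

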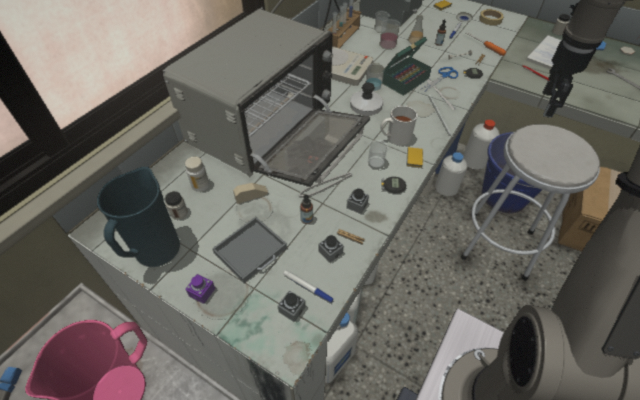

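View pics/top0.png

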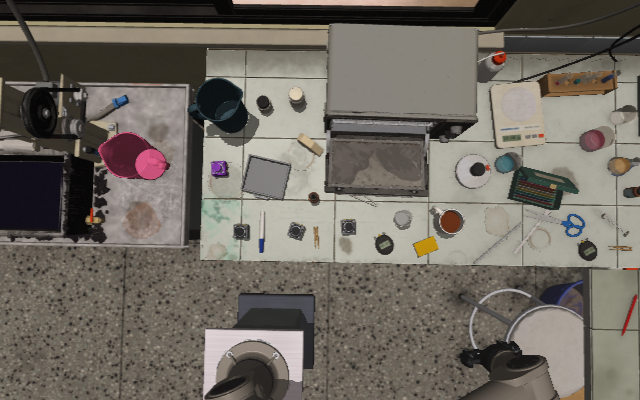

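```bash
cat > h.py <<'E'
import numpy as np, cv2
from scipy.spatial.transform import Rotation as R
from bench import r, imaging
def ray(info,px):
    K=info['camera_matrix']; d=R.from_rotvec(info['attitude']).apply(np.linalg.solve(K,[px[0],px[1],1.])); return info['xyz'],d
def at_z(info,px,z):
    o,d=ray(info,px); return (o+d*(z-o[2])/d[2])
def proj(info,P):
    c=R.from_rotvec(info['attitude']).inv().apply(np.atleast_2d(P)-info['xyz']); u=c@info['camera_matrix'].T; return u[:,:2]/u[:,2:]
def st():
    o=r.get_obs(); print('t %.2f'%o['clock'],'tcp',o['tcp_pos'].round(4),'rot',o['orientation'].round(3),'F',o['contact_force'].round(2),'w',round(o['grip_width'],4)); return o
def totool(o,target):
    "shift in tool axes, cm"
    return R.from_rotvec(o['orientation']).inv().apply(np.array(target)-o['tcp_pos'])*100
E
python3 - <<'E'
from h import *
S=imaging.camera_info('scene');T=imaging.camera_info('top')
for i,l in ((S,[[329.4,252.6],[357.2,202.7],[200.1,292.2],[288.7,307.2]]),(T,[[293.7,228.3],[422.9,245.9],[242.1,232.3],[218.2,168.9]])):
    for p in l: print(p,at_z(i,p,0).round(3))
print(at_z(S,[250.2,250],0),at_z(T,[266.5,179.6],0))
o=r.get_obs();M=R.from_rotvec(o['orientation']).as_matrix();print(M.round(3))
for n in ['scene','top']:
    im=cv2.imread(f'pics/{n}0.png'); 
    c=im[130:290,180:460] if n=='top' else im[150:350,150:430]
    cv2.imwrite(f'pics/{n}0c.png',cv2.resize(c,None,fx=2.8,fy=2.8,interpolation=cv2.INTER_CUBIC))
E
```

```text
[329.4, 252.6] [ 0.473 -0.127  0.   ]
[357.2, 202.7] [ 0.492 -0.306  0.   ]
[200.1, 292.2] [0.672 0.127 0.   ]
[288.7, 307.2] [ 0.476  0.048 -0.   ]
[293.7, 228.3] [ 0.481 -0.124  0.   ]
[422.9, 245.9] [ 0.432 -0.545  0.   ]
[242.1, 232.3] [0.465 0.044 0.   ]
[218.2, 168.9] [0.672 0.129 0.   ]
[ 0.64538743 -0.02724594  0.        ] [ 0.63940653 -0.03128815  0.        ]
[[ 0.969  0.245 -0.   ]
 [ 0.245 -0.969  0.   ]
 [-0.    -0.    -1.   ]]
```

View pics/scene0c.png

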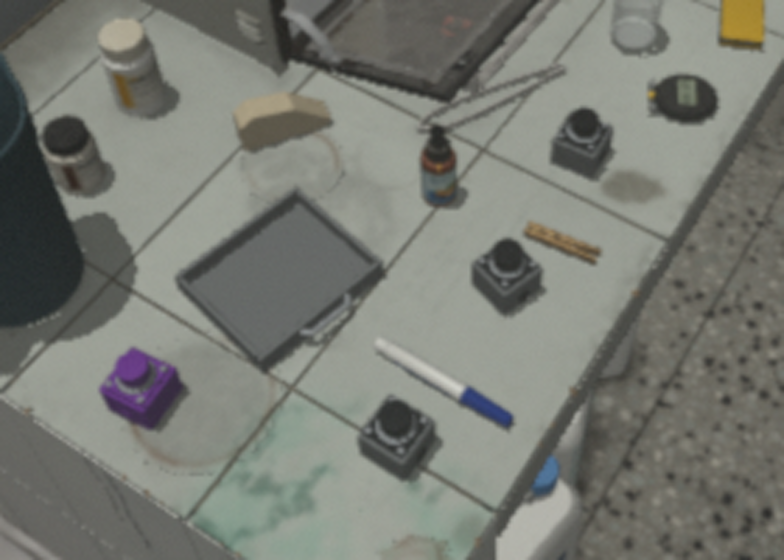

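View pics/top0c.png

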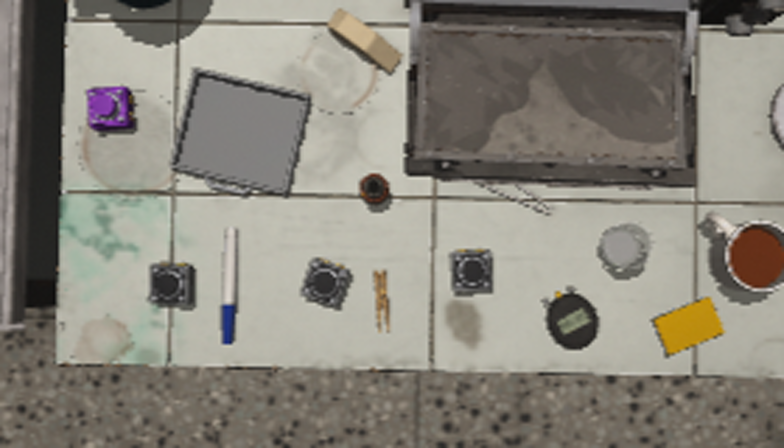

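Run:
```python
from h import *
for n in ['scene','top']:
    i=imaging.camera_info(n); imaging.grab_frame(n)
    for q in ['switch_a','cap_a','reject_tray','marker','clothes_peg','dropper_bottle','beaker_100']:
        for d in imaging.cut_out(n,q):
            m=d['region'].astype(np.uint8); 
            rr=cv2.minAreaRect(np.argwhere(m)[:,::-1].astype(np.float32))
            print(n,q,np.round(d['position'],1),round(d['conf'],2),m.sum(),np.round(rr[0],1),np.round(rr[1],1),round(rr[2],1),at_z(i,d['position'],0.02).round(3))
st()
```

```text
scene switch_a [329.8 246.8] 0.9 437 [331. 248.] [22.6 21.2] 45.0 [ 0.475 -0.131  0.02 ]
scene switch_a [199.1 289.5] 0.88 559 [199.6 288.3] [25.4 24.2] 36.9 [0.668 0.129 0.02 ]
scene switch_a [355.7 201.8] 0.86 383 [357.1 200.8] [19.6 22.5] 31.0 [ 0.49  -0.291  0.02 ]
scene switch_a [290.2 306.3] 0.75 529 [290.9 305.6] [23.3 24.4] 33.7 [0.468 0.051 0.02 ]
scene cap_a [197.2 283.9] 0.65 114 [197. 282.] [11.3 11.3] 45.0 [0.682 0.12  0.02 ]
scene cap_a [292.4 295.8] 0.6 150 [290.5 299. ] [14. 11.] 90.0 [0.478 0.027 0.02 ]
scene cap_a [360.3 196.4] 0.6 91 [358. 194.] [10. 10.] 90.0 [ 0.489 -0.315  0.02 ]
scene reject_tray [251.3 248.4] 0.76 2617 [249.7 248.4] [46.8 62.4] 52.1 [ 0.636 -0.024  0.02 ]
scene reject_tray [356.8 203.3] 0.49 360 [357.1 201.1] [18.6 21.6] 33.7 [ 0.485 -0.288  0.02 ]
scene marker [309. 286.] 0.75 403 [307.7 286.1] [56.9  7.7] 31.0 [ 0.46  -0.013  0.02 ]
scene marker [291.1 305.6] 0.43 554 [291.1 305.9] [23.9 25.8] 33.7 [0.467 0.049 0.02 ]
scene dropper_bottle [307.4 208.5] 0.68 346 [306.  209.5] [29. 14.] 90.0 [ 0.588 -0.202  0.02 ]
scene beaker_100 [378.1 152.8
[... 764 characters left out ...]
 178.5] 0.55 1572 [264.9 177.5] [43.2 38.8] 14.0 [ 0.641 -0.029  0.02 ]
top marker [260.9 234.8] 0.51 178 [261.2 232. ] [ 4.6 40.1] 2.4 [ 0.458 -0.02   0.02 ]
top clothes_peg [298.5 228.8] 0.71 58 [295.  230.5] [7. 8.] 90.0 [ 0.48  -0.141  0.02 ]
top clothes_peg [316.6 235.5] 0.37 12 [315.5 235.5] [5. 1.] 90.0 [ 0.46 -0.2   0.02]
top dropper_bottle [317.4 233.4] 0.17 56 [315.5 235.5] [15.1  3.8] 85.2 [ 0.466 -0.202  0.02 ]
top beaker_100 [405.7 217.6] 0.48 203 [403.  217.5] [13. 16.] 90.0 [ 0.523 -0.485  0.02 ]
top beaker_100 [384.4 243.8] 0.33 328 [383.5 243.5] [22.1 17.7] 71.6 [ 0.437 -0.418  0.02 ]
t 1.20 tcp [ 0.1656 -0.6544  0.2313] rot [3.117 0.388 0.   ] F [-0.33 -0.54 -0.77] w 0.0851
```

Candidates (scene / top pixel): grey switches at (329,247)/(296,230), (356,201)/(348,226) and (290,306)/(240,231). The purple one at (199,289)/(218,168) is excluded. The crops show all three grey ones with their caps up. I'll go to the nearest first, at about (0.49, -0.295).

Emit:
{"name": "jog_arm", "arguments": {
  "rows": [
    {"xyz":[3.4,-2.3,0],"delta_rot":[0,0,0],"fingers":1},
    {"xyz":[6.8,-4.6,0],"delta_rot":[0,0,0],"fingers":1},
    {"xyz":[10.2,-6.9,0],"delta_rot":[0,0,0],"fingers":1},
    {"xyz":[13.6,-9.2,0],"delta_rot":[0,0,0],"fingers":1},
    {"xyz":[17,-11.5,0],"delta_rot":[0,0,0],"fingers":1}
  ],
  "grip_force": 30
}}

```text
clock: 1.62
tcp_pos: [0.3032, -0.4997, 0.2315]
orientation: [3.117, 0.388, 0.0]
contact_force: [0.8, -0.7, -0.2]
grip_width: 0.0257
```

Emit:
{"name": "jog_arm", "arguments": {
  "rows": [
    {"xyz":[3.4,-2.3,0],"delta_rot":[0,0,0],"fingers":1},
    {"xyz":[6.8,-4.6,0],"delta_rot":[0,0,0],"fingers":1},
    {"xyz":[10.2,-6.9,0],"delta_rot":[0,0,0],"fingers":1},
    {"xyz":[13.6,-9.2,0],"delta_rot":[0,0,0],"fingers":1},
    {"xyz":[17,-11.5,0],"delta_rot":[0,0,0],"fingers":1}
  ]
}}

```text
clock: 2.03
tcp_pos: [0.4409, -0.3449, 0.2318]
orientation: [3.117, 0.388, 0.001]
contact_force: [-0.2, -0.8, -0.0]
grip_width: -0.0002
```

Run:
```python
from h import *
o=st(); i=imaging.camera_info('wrist'); cv2.imwrite('pics/w1.png',imaging.grab_frame('wrist')); print(i)
for d in imaging.tip_of('wrist','cap_a_top'): print(d, at_z(i,d['position'],0.058).round(4))
for d in imaging.tip_of('wrist','switch_a'): print(d, at_z(i,d['position'],0.0).round(4))
print(proj(i,[o['tcp_pos']]))
```

```text
t 2.03 tcp [ 0.4409 -0.3449  0.2318] rot [3.117e+00 3.880e-01 1.000e-03] F [-0.17 -0.8  -0.02] w -0.0002
{'camera_matrix': array([[313.90740833,   0.        , 312.66930194],
       [  0.        , 313.90740833, 206.73481476],
       [  0.        ,   0.        ,   1.        ]]), 'xyz': array([ 0.51192414, -0.32759192,  0.37446364]), 'attitude': array([ 2.28597849, -1.78329554, -0.25923238])}
{'position': [283.9, 127.6], 'conf': 0.8} [ 0.4879 -0.3001  0.    ]
[[311.1006067  264.63192178]]
```

View pics/w1.png

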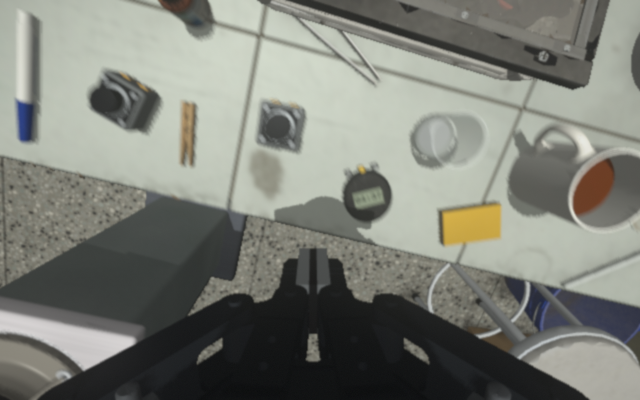

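Wrist view: S3's cap is at about (282,124) and S2's at about (107,97), both grey. The beaker, stopwatch and peg are clear of them.

Run:
```python
from h import *
o=st(); i=imaging.camera_info('wrist')
for p in ([282,123.5],[107,98]): print(at_z(i,p,0.058).round(4))
im=cv2.imread('pics/w1.png'); c=im[60:170,60:320]; cv2.imwrite('pics/w1c.png',cv2.resize(c,None,fx=3,fy=3,interpolation=cv2.INTER_CUBIC))
P=at_z(i,[282,123.5],0.058); print(totool(o,[P[0],P[1],0.10]).round(2))
S=imaging.camera_info('scene');T=imaging.camera_info('top')
# cross-check top cap centers at .058
im=cv2.imread('pics/top0.png',0)
for p in ([348.3,226.5],[295.8,230.3],[240.8,231.5]): print('top',at_z(T,p,.058).round(4))
```

```text
t 2.18 tcp [ 0.4428 -0.3429  0.2317] rot [-3.116e+00 -4.000e-01 -3.000e-03] F [-0.81 -0.25 -0.35] w -0.0
[ 0.4967 -0.299   0.058 ]
[ 0.4777 -0.1324  0.058 ]
[ 6.29 -2.88 13.19]
top [ 0.4902 -0.2993  0.058 ]
top [ 0.4751 -0.1346  0.058 ]
top [0.4681 0.0384 0.058 ]
```

View pics/w1c.png

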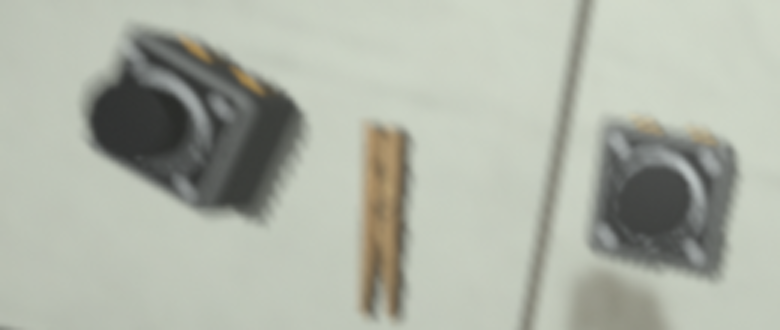

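Emit:
{"name": "jog_arm", "arguments": {
  "rows": [
    {"xyz":[2,-1,3],"fingers":1},
    {"xyz":[4,-2,6],"fingers":1},
    {"xyz":[5.8,-3,9],"fingers":1},
    {"xyz":[5.8,-3,10],"fingers":1},
    {"xyz":[5.8,-3,10],"fingers":1}
  ]
}}

```text
$.rows[0]: bad value
```

```bash
cat > look.py <<'E'
from h import *
import sys
n=sys.argv[1]
o=st(); i=imaging.camera_info('wrist'); im=imaging.grab_frame('wrist'); cv2.imwrite(f'pics/{n}.png',im)
q='cap_a_top'
for d in imaging.tip_of('wrist',q): print(np.round(d['position'],1),round(d['conf'],2), at_z(i,d['position'],0.058).round(4))
for d in imaging.cut_out('wrist','cap_a'):
    m=cv2.moments(d['region'].astype(np.uint8),True); c=(m['m10']/m['m00'],m['m01']/m['m00']); print('mask',np.round(c,1),m['m00'],round(d['conf'],2),at_z(i,c,.055).round(4))
print('tcp px',proj(i,[o['tcp_pos']]).round(1)); st()
E
python3 look.py w2
```

```text
t 2.18 tcp [ 0.4428 -0.3429  0.2317] rot [-3.116e+00 -4.000e-01 -3.000e-03] F [-0.81 -0.25 -0.35] w -0.0
mask [280.9 131.2] 597.0 0.95 [ 0.489  -0.2993  0.055 ]
mask [110.  103.2] 764.0 0.93 [ 0.4732 -0.1337  0.055 ]
tcp px [[311.1 264.6]]
t 2.33 tcp [ 0.4389 -0.3477  0.2315] rot [ 3.117e+00  3.850e-01 -1.000e-03] F [-0.59 -0.48 -0.49] w 0.0001
```

View pics/w2.png

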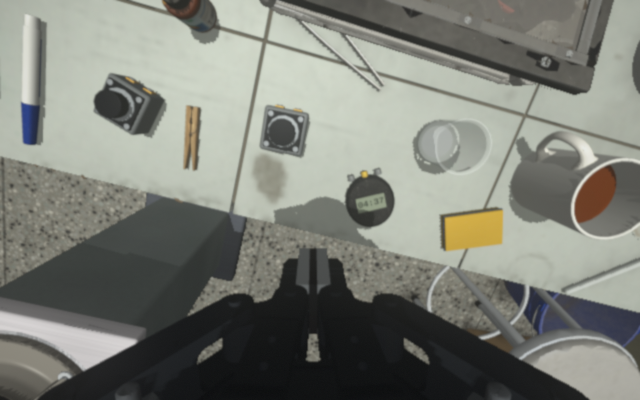

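Emit:
{"name": "jog_arm", "arguments": {
  "rows": [
    {"xyz":[2,-1,3],"delta_rot":[0,0,0],"fingers":1},
    {"xyz":[4,-2,6],"delta_rot":[0,0,0],"fingers":1},
    {"xyz":[5.8,-3.2,9],"delta_rot":[0,0,0],"fingers":1},
    {"xyz":[5.8,-3.2,10],"delta_rot":[0,0,0],"fingers":1},
    {"xyz":[5.8,-3.2,10],"delta_rot":[0,0,0],"fingers":1}
  ]
}}

```text
clock: 2.75
tcp_pos: [0.4851, -0.3021, 0.1283]
orientation: [-3.115, -0.385, 0.009]
contact_force: [-0.4, 0.0, -0.9]
grip_width: -0.0
```

```bash
python3 look.py w3
```

```text
t 2.75 tcp [ 0.4851 -0.3021  0.1283] rot [-3.115 -0.385  0.009] F [-0.39  0.04 -0.94] w -0.0
mask [309.4 210.6] 1084.0 0.97 [ 0.4896 -0.2992  0.055 ]
mask [ 74.1 176.1] 1524.0 0.72 [ 0.4743 -0.1337  0.055 ]
tcp px [[311.1 264.7]]
t 2.90 tcp [ 0.4867 -0.305   0.1325] rot [3.116 0.38  0.   ] F [-0.11  0.58  0.33] w -0.0001
```

View pics/w3.png

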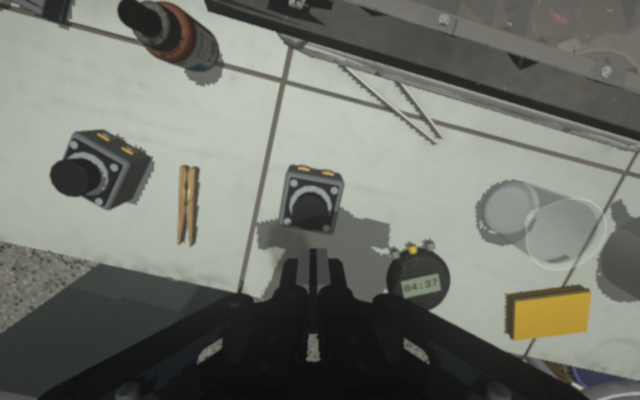

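S3's cap is at about (311,207), still slightly ahead of the tips. Next I'll go to just above it, then check the pose noise at rest.

Emit:
{"name": "jog_arm", "arguments": {
  "rows": [
    {"xyz":[0.3,-0.3,2.5],"delta_rot":[0,0,0],"fingers":1},
    {"xyz":[0.35,-0.35,4],"delta_rot":[0,0,0],"fingers":1},
    {"xyz":[0.35,-0.35,5.5],"delta_rot":[0,0,0],"fingers":1},
    {"xyz":[0.35,-0.35,6],"delta_rot":[0,0,0],"fingers":1},
    {"xyz":[0.35,-0.35,6],"delta_rot":[0,0,0],"fingers":1}
  ]
}}

```text
clock: 3.32
tcp_pos: [0.4885, -0.3022, 0.0727]
orientation: [3.116, 0.377, -0.001]
contact_force: [-0.6, -0.6, 0.9]
grip_width: -0.0001
```

Run:
```python
from h import *
st(); im=imaging.grab_frame('wrist'); cv2.imwrite('pics/w4.png',im)
for k in range(5):
    st(); i=imaging.camera_info('wrist');print(i['xyz'].round(4)); im=imaging.grab_frame('wrist')
cv2.imwrite('pics/w4b.png',im)
for d in imaging.cut_out('wrist','cap_a'):
    print(np.argwhere(d['region']).min(0),np.argwhere(d['region']).max(0),d['conf'])
```

```text
t 3.32 tcp [ 0.4885 -0.3022  0.0727] rot [ 3.116e+00  3.770e-01 -1.000e-03] F [-0.61 -0.63  0.94] w -0.0001
t 3.37 tcp [ 0.4892 -0.3022  0.0734] rot [3.115e+00 3.770e-01 1.000e-03] F [ 0.41 -0.42  0.34] w 0.0001
[ 0.5603 -0.2849  0.2161]
t 3.42 tcp [ 0.4897 -0.3021  0.0739] rot [3.115e+00 3.780e-01 3.000e-03] F [1.01 0.09 0.24] w 0.0001
[ 0.5607 -0.2848  0.2165]
t 3.47 tcp [ 0.49  -0.302  0.074] rot [3.115e+00 3.780e-01 3.000e-03] F [-0.41  0.5   0.35] w 0.0
[ 0.5609 -0.2846  0.2167]
t 3.52 tcp [ 0.49   -0.3018  0.074 ] rot [3.114e+00 3.790e-01 3.000e-03] F [-0.4   0.39  0.68] w -0.0001
[ 0.5609 -0.2844  0.2167]
t 3.57 tcp [ 0.49   -0.3016  0.0738] rot [3.115e+00 3.790e-01 3.000e-03] F [-0.29  0.46  0.41] w -0.0001
[ 0.5609 -0.2842  0.2165]
[181   0] [233  37] 0.93
[221 282] [258 331] 0.82
```

View pics/w4.png

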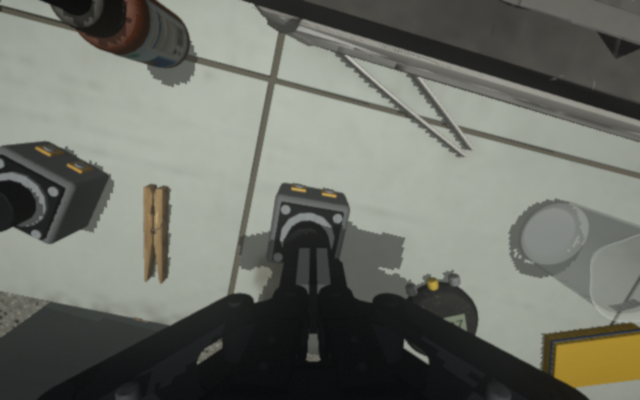

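Emit:
{"name": "jog_arm", "arguments": {
  "rows": [
    {"xyz":[0,-0.1,0.4],"delta_rot":[0,0,0],"fingers":1},
    {"xyz":[0,-0.2,0.8],"delta_rot":[0,0,0],"fingers":1},
    {"xyz":[0,-0.24,1.1],"delta_rot":[0,0,0],"fingers":1},
    {"xyz":[0,-0.24,1.25],"delta_rot":[0,0,0],"fingers":1},
    {"xyz":[0,-0.24,1.25],"delta_rot":[0,0,0],"fingers":1}
  ]
}}

```text
clock: 4.08
tcp_pos: [0.4888, -0.2987, 0.0602]
orientation: [3.116, 0.38, 0.001]
contact_force: [-0.1, -0.4, -0.1]
grip_width: -0.0001
```

```bash
cat > s.py <<'E'
from h import *
import sys
for k in range(int(sys.argv[1])):
    st(); im=imaging.grab_frame('wrist')
st()
if len(sys.argv)>2: cv2.imwrite(f'pics/{sys.argv[2]}.png',cv2.resize(im[150:300,200:420],None,fx=3,fy=3,interpolation=cv2.INTER_CUBIC))
E
python3 s.py 3 w5
```

```text
t 4.08 tcp [ 0.4888 -0.2987  0.0602] rot [3.116e+00 3.800e-01 1.000e-03] F [-0.12 -0.42 -0.08] w -0.0001
t 4.13 tcp [ 0.489  -0.2988  0.0605] rot [3.115e+00 3.800e-01 1.000e-03] F [-0.63 -0.1  -0.02] w 0.0001
t 4.18 tcp [ 0.4892 -0.2989  0.0607] rot [3.115e+00 3.800e-01 2.000e-03] F [ 0.56 -0.19 -0.01] w 0.0001
t 4.23 tcp [ 0.4893 -0.299   0.0608] rot [3.115e+00 3.800e-01 2.000e-03] F [ 1.07 -0.16  0.39] w -0.0001
```

View pics/w5.png

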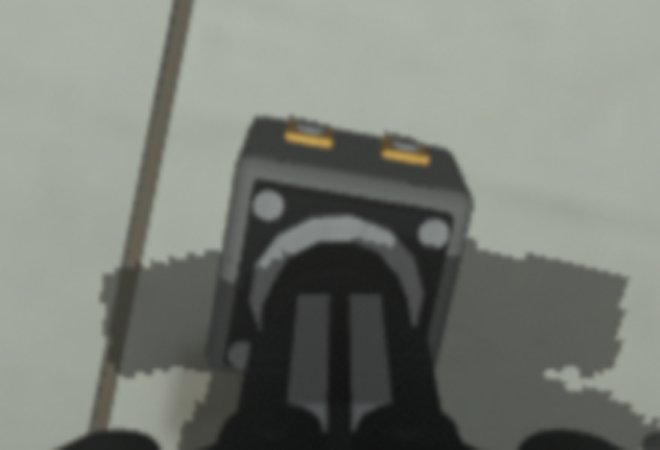

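Tips are centred over the cap. I'll press in small steps.

Emit:
{"name": "jog_arm", "arguments": {
  "rows": [
    {"xyz":[0,0,0.06],"delta_rot":[0,0,0],"fingers":1},
    {"xyz":[0,0,0.12],"delta_rot":[0,0,0],"fingers":1},
    {"xyz":[0,0,0.18],"delta_rot":[0,0,0],"fingers":1},
    {"xyz":[0,0,0.24],"delta_rot":[0,0,0],"fingers":1},
    {"xyz":[0,0,0.3],"delta_rot":[0,0,0],"fingers":1}
  ]
}}

```text
clock: 4.65
tcp_pos: [0.4893, -0.2991, 0.0581]
orientation: [3.115, 0.379, 0.002]
contact_force: [-1.8, 1.1, 6.6]
grip_width: 0.0004
```

```bash
python3 s.py 2
```

```text
t 4.65 tcp [ 0.4893 -0.2991  0.0581] rot [3.115e+00 3.790e-01 2.000e-03] F [-1.83  1.14  6.62] w 0.0004
t 4.70 tcp [ 0.4893 -0.299   0.0582] rot [3.115e+00 3.800e-01 2.000e-03] F [-2.9   0.63  6.38] w -0.0004
t 4.75 tcp [ 0.4893 -0.2991  0.0582] rot [3.115e+00 3.790e-01 2.000e-03] F [-1.29  0.28  3.41] w -0.0004
```

Emit:
{"name": "jog_arm", "arguments": {
  "rows": [
    {"xyz":[0,0,0.05],"delta_rot":[0,0,0],"fingers":1},
    {"xyz":[0,0,0.06],"delta_rot":[0,0,0],"fingers":1},
    {"xyz":[0,0,0.07],"delta_rot":[0,0,0],"fingers":1},
    {"xyz":[0,0,0.08],"delta_rot":[0,0,0],"fingers":1},
    {"xyz":[0,0,0.08],"delta_rot":[0,0,0],"fingers":1}
  ]
}}

```text
clock: 5.17
tcp_pos: [0.4894, -0.2991, 0.058]
orientation: [3.115, 0.379, 0.002]
contact_force: [-2.4, 1.2, 7.8]
grip_width: -0.0001
```

```bash
python3 s.py 1
```

```text
t 5.17 tcp [ 0.4894 -0.2991  0.058 ] rot [3.115e+00 3.790e-01 2.000e-03] F [-2.41  1.18  7.76] w -0.0001
t 5.22 tcp [ 0.4893 -0.2991  0.058 ] rot [3.115e+00 3.790e-01 2.000e-03] F [-2.64  0.87  7.54] w 0.0001
```

Emit:
{"name": "jog_arm", "arguments": {
  "rows": [
    {"xyz":[0,0,0.07],"delta_rot":[0,0,0],"fingers":1},
    {"xyz":[0,0,0.08],"delta_rot":[0,0,0],"fingers":1},
    {"xyz":[0,0,0.09],"delta_rot":[0,0,0],"fingers":1},
    {"xyz":[0,0,0.1],"delta_rot":[0,0,0],"fingers":1},
    {"xyz":[0,0,0.1],"delta_rot":[0,0,0],"fingers":1}
  ]
}}

```text
clock: 5.63
tcp_pos: [0.4894, -0.2991, 0.0579]
orientation: [3.115, 0.379, 0.002]
contact_force: [-3.3, 1.4, 9.1]
grip_width: 0.0001
```

```bash
python3 s.py 1 w6
```

```text
t 5.63 tcp [ 0.4894 -0.2991  0.0579] rot [3.115e+00 3.790e-01 2.000e-03] F [-3.28  1.36  9.05] w 0.0001
t 5.68 tcp [ 0.4894 -0.2991  0.0578] rot [3.115e+00 3.790e-01 2.000e-03] F [-2.92  0.54  9.75] w 0.0001
```

View pics/w6.png

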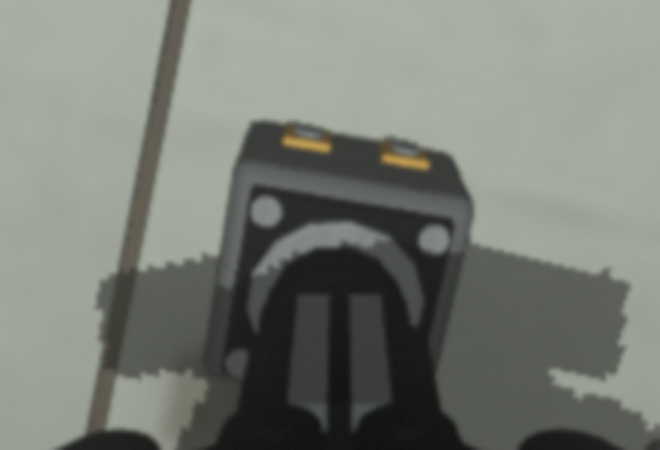

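S3 held at about 9.5 N without clicking (0.5 mm in), so it looks like the stiff one. I'll raise the tool and test S2 at (0.4743, -0.1337).

Emit:
{"name": "jog_arm", "arguments": {
  "rows": [
    {"xyz":[0,0,-2],"delta_rot":[0,0,0],"fingers":1},
    {"xyz":[0,0,-4],"delta_rot":[0,0,0],"fingers":1},
    {"xyz":[0.6,-3.8,-4],"delta_rot":[0,0,0],"fingers":1},
    {"xyz":[1.2,-7.8,-4],"delta_rot":[0,0,0],"fingers":1},
    {"xyz":[1.7,-11.5,-4],"delta_rot":[0,0,0],"fingers":1}
  ]
}}

```text
clock: 6.1
tcp_pos: [0.4782, -0.182, 0.0977]
orientation: [3.115, 0.377, 0.004]
contact_force: [0.7, 1.2, 0.2]
grip_width: 0.0003
```

```bash
python3 look.py w7
python3 - <<'E'
from h import *
o=st(); print(totool(o,[.4743,-.1337,.064]).round(2))
E
```

```text
t 6.10 tcp [ 0.4782 -0.182   0.0977] rot [3.115 0.377 0.004] F [0.75 1.16 0.17] w 0.0003
mask [231.4 222.1] 1568.0 0.86 [ 0.4738 -0.1319  0.055 ]
mask [361.3  66.3] 3612.0 0.65 [ 0.5793 -0.1857  0.055 ]
mask [487.3 255.6] 1663.0 0.64 [ 0.4901 -0.2968  0.055 ]
mask [ 96.7 166.8] 4195.0 0.37 [ 0.4894 -0.0488  0.055 ]
mask [562.1 317.9] 4258.0 0.37 [ 0.4582 -0.3659  0.055 ]
tcp px [[311.1 264.6]]
t 6.25 tcp [ 0.4782 -0.1798  0.0975] rot [3.115e+00 3.890e-01 2.000e-03] F [-0.65 -0.26  0.36] w 0.0001
t 6.25 tcp [ 0.4782 -0.1798  0.0975] rot [3.115e+00 3.890e-01 2.000e-03] F [-0.65 -0.26  0.36] w 0.0001
[ 0.75 -4.58  3.33]
```

View pics/w7.png

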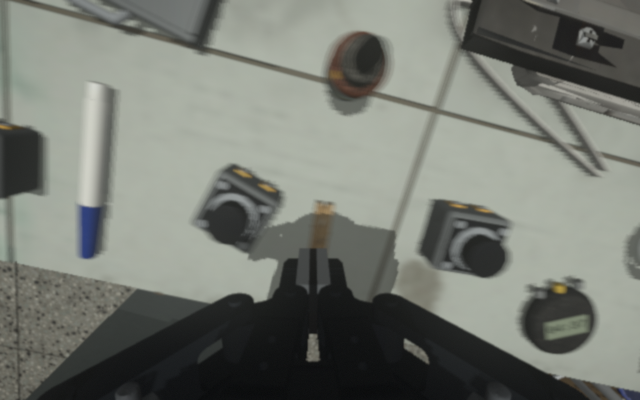

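The first switch's cap is up again at (487,256). S2's cap is at (231,222).

Emit:
{"name": "jog_arm", "arguments": {
  "rows": [
    {"xyz":[0.3,-1.8,0.5],"delta_rot":[0,0,0],"fingers":1},
    {"xyz":[0.6,-3.5,1.5],"delta_rot":[0,0,0],"fingers":1},
    {"xyz":[0.75,-4.6,2.5],"delta_rot":[0,0,0],"fingers":1},
    {"xyz":[0.75,-4.6,3.1],"delta_rot":[0,0,0],"fingers":1},
    {"xyz":[0.75,-4.6,3.3],"delta_rot":[0,0,0],"fingers":1}
  ]
}}

```text
clock: 6.67
tcp_pos: [0.4739, -0.1342, 0.0634]
orientation: [3.115, 0.389, -0.0]
contact_force: [0.0, -0.2, -0.0]
grip_width: 0.0002
```

```bash
python3 s.py 4 w8
```

```text
t 6.67 tcp [ 0.4739 -0.1342  0.0634] rot [ 3.115  0.389 -0.   ] F [ 0.04 -0.23 -0.  ] w 0.0002
t 6.72 tcp [ 0.4739 -0.1348  0.0636] rot [3.115 0.387 0.   ] F [-0.96 -0.49 -0.74] w 0.0001
t 6.77 tcp [ 0.4742 -0.1351  0.064 ] rot [3.115e+00 3.860e-01 1.000e-03] F [ 0.08 -0.72  0.37] w 0.0002
t 6.82 tcp [ 0.4745 -0.1351  0.0644] rot [3.114e+00 3.850e-01 2.000e-03] F [ 0.52  0.17 -0.42] w -0.0
t 6.87 tcp [ 0.4746 -0.135   0.0646] rot [3.114e+00 3.850e-01 3.000e-03] F [-0.74 -0.27  1.01] w 0.0
```

View pics/w8.png

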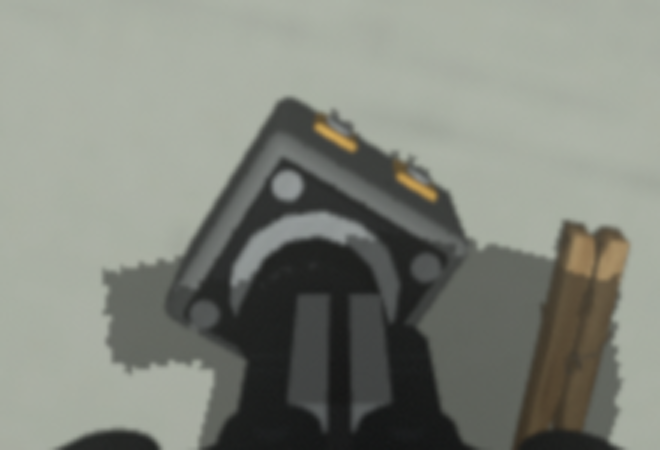

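The tips sit about 3 mm right of the cap centre, so I'll correct that while descending to just above the cap.

Emit:
{"name": "jog_arm", "arguments": {
  "rows": [
    {"xyz":[0,-0.15,0.1],"delta_rot":[0,0,0],"fingers":1},
    {"xyz":[0,-0.25,0.2],"delta_rot":[0,0,0],"fingers":1},
    {"xyz":[0,-0.3,0.3],"delta_rot":[0,0,0],"fingers":1},
    {"xyz":[0,-0.3,0.4],"delta_rot":[0,0,0],"fingers":1},
    {"xyz":[0,-0.3,0.45],"delta_rot":[0,0,0],"fingers":1}
  ]
}}

```text
clock: 7.28
tcp_pos: [0.4738, -0.1321, 0.06]
orientation: [3.114, 0.386, 0.003]
contact_force: [-0.7, 0.3, 0.9]
grip_width: -0.0001
```

```bash
python3 s.py 2
```

```text
t 7.28 tcp [ 0.4738 -0.1321  0.06  ] rot [3.114e+00 3.860e-01 3.000e-03] F [-0.73  0.31  0.95] w -0.0001
t 7.33 tcp [ 0.4738 -0.1321  0.06  ] rot [3.114e+00 3.860e-01 3.000e-03] F [-0.43  0.6   0.06] w -0.0003
t 7.38 tcp [ 0.4738 -0.1321  0.06  ] rot [3.114e+00 3.860e-01 3.000e-03] F [ 0.06 -0.13 -1.08] w 0.0002
```

Emit:
{"name": "jog_arm", "arguments": {
  "rows": [
    {"xyz":[0,0,0.08],"delta_rot":[0,0,0],"fingers":1},
    {"xyz":[0,0,0.14],"delta_rot":[0,0,0],"fingers":1},
    {"xyz":[0,0,0.19],"delta_rot":[0,0,0],"fingers":1},
    {"xyz":[0,0,0.24],"delta_rot":[0,0,0],"fingers":1},
    {"xyz":[0,0,0.24],"delta_rot":[0,0,0],"fingers":1}
  ]
}}

```text
clock: 7.8
tcp_pos: [0.4738, -0.1321, 0.0577]
orientation: [3.114, 0.386, 0.003]
contact_force: [-0.5, -0.0, 2.8]
grip_width: -0.0001
```

```bash
python3 s.py 1
```

```text
t 7.80 tcp [ 0.4738 -0.1321  0.0577] rot [3.114e+00 3.860e-01 3.000e-03] F [-0.45 -0.02  2.81] w -0.0001
t 7.85 tcp [ 0.4738 -0.132   0.0577] rot [3.114e+00 3.860e-01 3.000e-03] F [-0.28  0.11  2.85] w -0.0001
```

Emit:
{"name": "jog_arm", "arguments": {
  "rows": [
    {"xyz":[0,0,0.03],"delta_rot":[0,0,0],"fingers":1},
    {"xyz":[0,0,0.06],"delta_rot":[0,0,0],"fingers":1},
    {"xyz":[0,0,0.09],"delta_rot":[0,0,0],"fingers":1},
    {"xyz":[0,0,0.12],"delta_rot":[0,0,0],"fingers":1},
    {"xyz":[0,0,0.14],"delta_rot":[0,0,0],"fingers":1}
  ]
}}

```text
clock: 8.27
tcp_pos: [0.4738, -0.1321, 0.0565]
orientation: [3.114, 0.385, 0.003]
contact_force: [-1.6, 0.4, 5.7]
grip_width: 0.0
```

```bash
python3 s.py 1
```

```text
t 8.27 tcp [ 0.4738 -0.1321  0.0565] rot [3.114e+00 3.850e-01 3.000e-03] F [-1.63  0.44  5.66] w 0.0
t 8.32 tcp [ 0.4738 -0.132   0.0565] rot [3.114e+00 3.860e-01 3.000e-03] F [-2.45  1.58  5.63] w 0.0002
```

Emit:
{"name": "jog_arm", "arguments": {
  "rows": [
    {"xyz":[0,0,0.06],"delta_rot":[0,0,0],"fingers":1},
    {"xyz":[0,0,0.09],"delta_rot":[0,0,0],"fingers":1},
    {"xyz":[0,0,0.12],"delta_rot":[0,0,0],"fingers":1},
    {"xyz":[0,0,0.14],"delta_rot":[0,0,0],"fingers":1},
    {"xyz":[0,0,0.16],"delta_rot":[0,0,0],"fingers":1}
  ]
}}

```text
clock: 8.73
tcp_pos: [0.4738, -0.1321, 0.0548]
orientation: [3.114, 0.386, 0.003]
contact_force: [-0.2, -0.2, -0.3]
grip_width: -0.0001
```

```bash
python3 s.py 1
```

```text
t 8.73 tcp [ 0.4738 -0.1321  0.0548] rot [3.114e+00 3.860e-01 3.000e-03] F [-0.24 -0.24 -0.28] w -0.0001
t 8.78 tcp [ 0.4738 -0.1321  0.0547] rot [3.114e+00 3.860e-01 3.000e-03] F [-0.2   0.61  0.18] w -0.0001
```

S2 clicked: the force peaked at about 5.7 N and then fell to zero. I'll raise the tool and head for S1.

Emit:
{"name": "jog_arm", "arguments": {
  "rows": [
    {"xyz":[0,0,-2],"delta_rot":[0,0,0],"fingers":1},
    {"xyz":[0,0,-4],"delta_rot":[0,0,0],"fingers":1},
    {"xyz":[0.8,-3.8,-4.5],"delta_rot":[0,0,0],"fingers":1},
    {"xyz":[1.6,-7.7,-4.5],"delta_rot":[0,0,0],"fingers":1},
    {"xyz":[2.4,-11.5,-4.5],"delta_rot":[0,0,0],"fingers":1}
  ]
}}

```text
clock: 9.2
tcp_pos: [0.4693, -0.0137, 0.0998]
orientation: [3.115, 0.382, 0.006]
contact_force: [1.4, 1.0, 0.3]
grip_width: -0.0003
```

```bash
python3 s.py 2; python3 look.py w9
```

```text
t 9.20 tcp [ 0.4693 -0.0137  0.0998] rot [3.115 0.382 0.006] F [1.37 1.04 0.26] w -0.0003
t 9.25 tcp [ 0.469  -0.0043  0.0998] rot [-3.115 -0.399 -0.007] F [-0.31  6.98  0.32] w 0.0002
t 9.30 tcp [ 0.4692 -0.0076  0.0996] rot [3.115 0.401 0.005] F [ 0.67 -0.24  0.94] w -0.0001
t 9.30 tcp [ 0.4692 -0.0076  0.0996] rot [3.115 0.401 0.005] F [ 0.67 -0.24  0.94] w -0.0001
[226.6 216. ] 0.86 [0.4676 0.046  0.058 ]
mask [603.4 130.5] 3783.0 0.65 [ 0.5732 -0.1562  0.055 ]
mask [485.7 265.3] 1309.0 0.62 [ 0.4756 -0.1249  0.055 ]
mask [228.4 213. ] 1551.0 0.55 [0.4687 0.0459 0.055 ]
tcp px [[311.1 264.6]]
t 9.45 tcp [ 0.4689 -0.0148  0.0991] rot [3.114e+00 3.860e-01 2.000e-03] F [-0.51 -1.13  1.26] w -0.0003
```

View pics/w9.png

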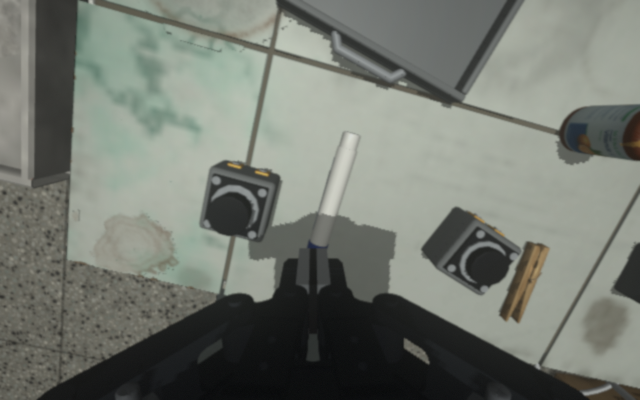

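S2's cap at (488,265) sits lower in its collar, which fits a click. S1's cap is at about (231,213). The arm was still swinging, so I'll re-measure at rest.

```bash
python3 s.py 3; python3 look.py w10
python3 - <<'E'
from h import *
o=st(); print(totool(o,[.4675,.039,.064]).round(2))
im=cv2.imread('pics/w10.png'); cv2.imwrite('pics/w10c.png',cv2.resize(im[140:320,180:540],None,fx=2.2,fy=2.2,interpolation=cv2.INTER_CUBIC))
E
```

```text
t 9.45 tcp [ 0.4689 -0.0148  0.0991] rot [3.114e+00 3.860e-01 2.000e-03] F [-0.51 -1.13  1.26] w -0.0003
t 9.50 tcp [ 0.4689 -0.0156  0.0991] rot [3.114e+00 3.840e-01 2.000e-03] F [-0.57  0.49 -0.33] w 0.0
t 9.55 tcp [ 0.4689 -0.016   0.0991] rot [3.114e+00 3.820e-01 2.000e-03] F [-0.21 -1.01  0.1 ] w -0.0002
t 9.60 tcp [ 0.4689 -0.0161  0.0991] rot [3.114e+00 3.820e-01 2.000e-03] F [-0.35 -1.28  0.56] w 0.0001
t 9.60 tcp [ 0.4689 -0.0161  0.0991] rot [3.114e+00 3.820e-01 2.000e-03] F [-0.35 -1.28  0.56] w 0.0001
[213.8 210.7] 0.77 [0.4697 0.0455 0.058 ]
mask [475.3 260.1] 1327.0 0.85 [ 0.4758 -0.1253  0.055 ]
mask [214.6 210.6] 1589.0 0.69 [0.4687 0.0457 0.055 ]
mask [627.3 268.8] 1408.0 0.47 [ 0.4939 -0.2261  0.055 ]
tcp px [[311.1 264.6]]
t 9.75 tcp [ 0.4689 -0.0156  0.0992] rot [3.114e+00 3.820e-01 2.000e-03] F [ 0.9  -1.18 -0.87] w 0.0
t 9.75 tcp [ 0.4689 -0.0156  0.0992] rot [3.114e+00 3.820e-01 2.000e-03] F [ 0.9  -1.18 -0.87] w 0.0
[ 1.18 -5.35  3.5 ]
```

View pics/w10c.png

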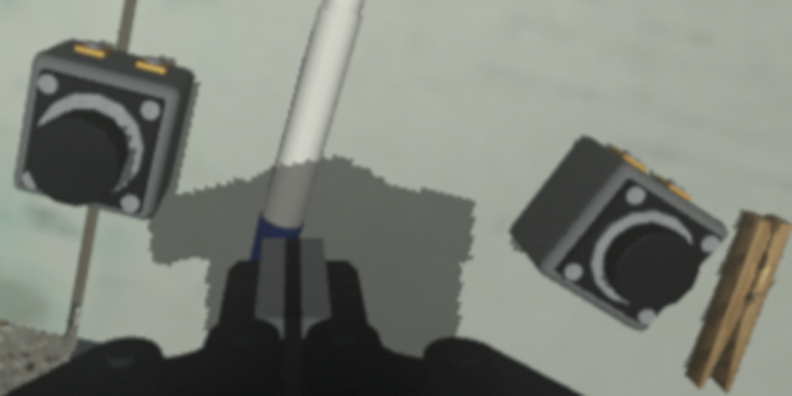

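Emit:
{"name": "jog_arm", "arguments": {
  "rows": [
    {"xyz":[0.3,-1.5,0.6],"delta_rot":[0,0,0],"fingers":1},
    {"xyz":[0.7,-3,1.2],"delta_rot":[0,0,0],"fingers":1},
    {"xyz":[1.1,-4.5,2.2],"delta_rot":[0,0,0],"fingers":1},
    {"xyz":[1.25,-5.3,2.8],"delta_rot":[0,0,0],"fingers":1},
    {"xyz":[1.3,-5.6,3.2],"delta_rot":[0,0,0],"fingers":1}
  ]
}}

```text
clock: 10.17
tcp_pos: [0.4678, 0.0428, 0.0663]
orientation: [3.115, 0.385, 0.001]
contact_force: [-0.4, -0.9, -0.3]
grip_width: 0.0001
```

```bash
python3 s.py 4 w11; python3 look.py w11b
```

```text
t 10.17 tcp [0.4678 0.0428 0.0663] rot [3.115e+00 3.850e-01 1.000e-03] F [-0.45 -0.94 -0.28] w 0.0001
t 10.22 tcp [0.4674 0.0425 0.0659] rot [ 3.115  0.385 -0.   ] F [-1.07  0.34 -0.62] w 0.0002
t 10.27 tcp [0.4675 0.0416 0.0664] rot [ 3.114  0.383 -0.   ] F [ 0.33 -0.52  0.57] w 0.0001
t 10.32 tcp [0.4678 0.0411 0.0668] rot [3.114e+00 3.820e-01 1.000e-03] F [-0.19 -0.3   0.07] w -0.0002
t 10.37 tcp [0.4681 0.0408 0.067 ] rot [3.114e+00 3.810e-01 2.000e-03] F [ 0.51 -0.08  0.37] w -0.0001
t 10.37 tcp [0.4681 0.0408 0.067 ] rot [3.114e+00 3.810e-01 2.000e-03] F [ 0.51 -0.08  0.37] w -0.0001
[302.8 257.5] 0.7 [0.4666 0.045  0.058 ]
[597.6 307.9] 0.32 [ 0.4757 -0.123   0.058 ]
mask [297.6 241.6] 1126.0 0.86 [0.4735 0.0495 0.055 ]
mask [590.6 303. ] 1865.0 0.79 [ 0.4764 -0.1211  0.055 ]
tcp px [[311.1 264.6]]
t 10.52 tcp [0.4684 0.0409 0.0673] rot [3.114e+00 3.800e-01 3.000e-03] F [-0.05  0.42  0.09] w 0.0
```

View pics/w11.png

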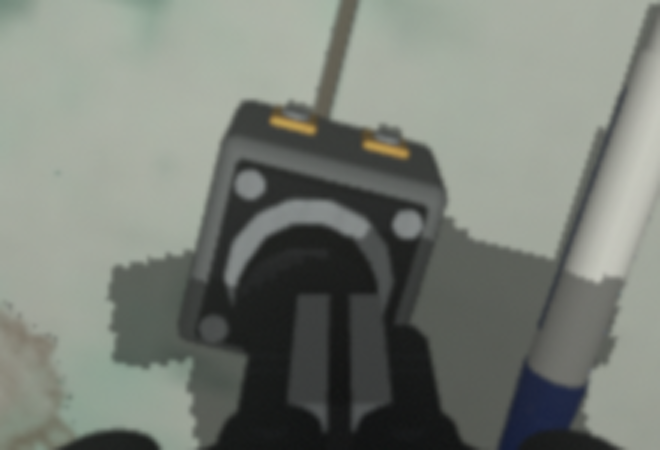

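The tips are about 4–5 mm right of S1's cap centre. I'll correct that and descend.

Emit:
{"name": "jog_arm", "arguments": {
  "rows": [
    {"xyz":[0.05,-0.2,0.1],"delta_rot":[0,0,0],"fingers":1},
    {"xyz":[0.1,-0.4,0.2],"delta_rot":[0,0,0],"fingers":1},
    {"xyz":[0.1,-0.43,0.35],"delta_rot":[0,0,0],"fingers":1},
    {"xyz":[0.1,-0.43,0.5],"delta_rot":[0,0,0],"fingers":1},
    {"xyz":[0.1,-0.43,0.65],"delta_rot":[0,0,0],"fingers":1}
  ]
}}

```text
clock: 10.93
tcp_pos: [0.4683, 0.0454, 0.0607]
orientation: [3.114, 0.381, 0.003]
contact_force: [0.4, 0.3, 0.7]
grip_width: -0.0003
```

```bash
python3 s.py 3 w12
```

```text
t 10.93 tcp [0.4683 0.0454 0.0607] rot [3.114e+00 3.810e-01 3.000e-03] F [0.37 0.26 0.7 ] w -0.0003
t 10.98 tcp [0.4681 0.0453 0.0604] rot [3.114e+00 3.810e-01 2.000e-03] F [0.28 0.45 0.28] w 0.0
t 11.03 tcp [0.4681 0.0453 0.0605] rot [3.114e+00 3.810e-01 2.000e-03] F [-0.07  0.64 -0.54] w 0.0002
t 11.08 tcp [0.4681 0.0453 0.0606] rot [3.114e+00 3.800e-01 3.000e-03] F [-0.44  0.28  0.55] w 0.0
```

View pics/w12.png

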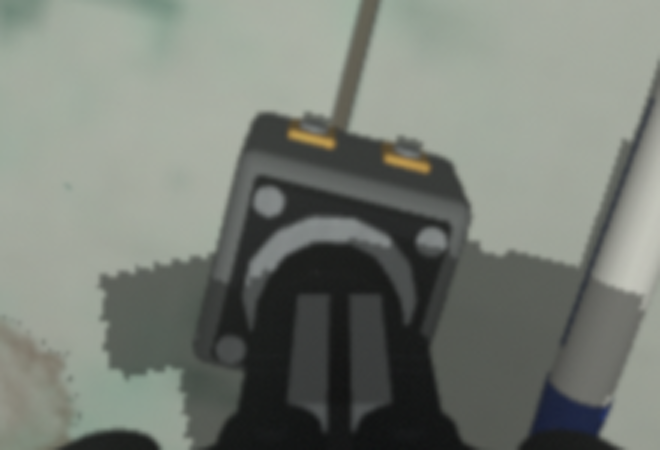

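Nearly centred on S1, so I'll press it.

Emit:
{"name": "jog_arm", "arguments": {
  "rows": [
    {"xyz":[0,0,0.08],"delta_rot":[0,0,0],"fingers":1},
    {"xyz":[0,0,0.15],"delta_rot":[0,0,0],"fingers":1},
    {"xyz":[0,0,0.21],"delta_rot":[0,0,0],"fingers":1},
    {"xyz":[0,0,0.26],"delta_rot":[0,0,0],"fingers":1},
    {"xyz":[0,0,0.3],"delta_rot":[0,0,0],"fingers":1}
  ]
}}

```text
clock: 11.5
tcp_pos: [0.4681, 0.0452, 0.0576]
orientation: [3.114, 0.38, 0.002]
contact_force: [-0.4, 0.7, 1.9]
grip_width: 0.0
```

```bash
python3 s.py 1
```

```text
t 11.50 tcp [0.4681 0.0452 0.0576] rot [3.114e+00 3.800e-01 2.000e-03] F [-0.41  0.69  1.91] w 0.0
t 11.55 tcp [0.4681 0.0452 0.0576] rot [3.114e+00 3.800e-01 2.000e-03] F [-0.66  0.18  1.36] w 0.0001
```

Emit:
{"name": "jog_arm", "arguments": {
  "rows": [
    {"xyz":[0,0,0.03],"delta_rot":[0,0,0],"fingers":1},
    {"xyz":[0,0,0.06],"delta_rot":[0,0,0],"fingers":1},
    {"xyz":[0,0,0.09],"delta_rot":[0,0,0],"fingers":1},
    {"xyz":[0,0,0.12],"delta_rot":[0,0,0],"fingers":1},
    {"xyz":[0,0,0.14],"delta_rot":[0,0,0],"fingers":1}
  ]
}}

```text
clock: 11.97
tcp_pos: [0.4682, 0.0452, 0.0563]
orientation: [3.114, 0.38, 0.003]
contact_force: [-0.2, 0.2, 3.8]
grip_width: -0.0005
```

```bash
python3 s.py 1
```

```text
t 11.97 tcp [0.4682 0.0452 0.0563] rot [3.114e+00 3.800e-01 3.000e-03] F [-0.19  0.24  3.85] w -0.0005
t 12.02 tcp [0.4682 0.0452 0.0563] rot [3.114e+00 3.800e-01 3.000e-03] F [-0.79 -0.59  4.56] w 0.0001
```

Emit:
{"name": "jog_arm", "arguments": {
  "rows": [
    {"xyz":[0,0,0.06],"delta_rot":[0,0,0],"fingers":1},
    {"xyz":[0,0,0.09],"delta_rot":[0,0,0],"fingers":1},
    {"xyz":[0,0,0.12],"delta_rot":[0,0,0],"fingers":1},
    {"xyz":[0,0,0.15],"delta_rot":[0,0,0],"fingers":1},
    {"xyz":[0,0,0.2],"delta_rot":[0,0,0],"fingers":1}
  ]
}}

```text
clock: 12.43
tcp_pos: [0.4682, 0.0452, 0.0541]
orientation: [3.114, 0.38, 0.003]
contact_force: [-0.6, -0.6, 0.2]
grip_width: -0.0001
```

```bash
python3 s.py 1
```

```text
t 12.43 tcp [0.4682 0.0452 0.0541] rot [3.114e+00 3.800e-01 3.000e-03] F [-0.65 -0.61  0.22] w -0.0001
t 12.48 tcp [0.4681 0.0452 0.054 ] rot [3.114e+00 3.800e-01 2.000e-03] F [ 0.62  0.88 -0.35] w 0.0003
```

S1 clicked too, with a peak of about 4.6 N before the force fell to zero. So the one at y≈-0.30 is the stiff one. I'll rise, open and return to it.

Emit:
{"name": "jog_arm", "arguments": {
  "rows": [
    {"xyz":[0,0,-3.8],"delta_rot":[0,0,0],"fingers":1},
    {"xyz":[0,0,-7.6],"delta_rot":[0,0,0],"fingers":1},
    {"xyz":[-0.4,2.5,-10.5],"delta_rot":[0,0,0],"fingers":0.5},
    {"xyz":[-1,5.5,-13],"delta_rot":[0,0,0],"fingers":0},
    {"xyz":[-1.8,9,-14.5],"delta_rot":[0,0,0],"fingers":0}
  ]
}}

```text
clock: 12.9
tcp_pos: [0.4736, -0.0454, 0.2025]
orientation: [3.114, 0.386, 0.01]
contact_force: [2.1, -0.0, -0.2]
grip_width: 0.0361
```

Emit:
{"name": "jog_arm", "arguments": {
  "rows": [
    {"xyz":[-0.7,4,0],"delta_rot":[0,0,0],"fingers":0},
    {"xyz":[-1.5,8,0],"delta_rot":[0,0,0],"fingers":0},
    {"xyz":[-2.2,12,0],"delta_rot":[0,0,0],"fingers":0},
    {"xyz":[-2.9,15.5,0],"delta_rot":[0,0,0],"fingers":0},
    {"xyz":[-3.4,18,0],"delta_rot":[0,0,0],"fingers":0}
  ]
}}

```text
clock: 13.32
tcp_pos: [0.4838, -0.2323, 0.2031]
orientation: [3.113, 0.381, 0.01]
contact_force: [0.7, 0.1, -0.1]
grip_width: 0.0856
```

```bash
python3 s.py 4
cat > look2.py <<'E'
from h import *
import sys
n=sys.argv[1]
o=st(); i=imaging.camera_info('wrist'); im=imaging.grab_frame('wrist'); cv2.imwrite(f'pics/{n}.png',im)
M=R.from_rotvec(o['orientation']).as_matrix(); print('yaw of tool x',np.degrees(np.arctan2(M[1,0],M[0,0])).round(1))
for q in sys.argv[2:]:
    for d in imaging.cut_out('wrist',q):
        m=d['region'].astype(np.uint8); rr=cv2.minAreaRect(np.argwhere(m)[:,::-1].astype(np.float32)); b=cv2.boxPoints(rr)
        print(q,np.round(d['position'],1),round(d['conf'],2),m.sum(),'rect',np.round(rr[0],1),np.round(rr[1],1),round(rr[2],1),at_z(i,d['position'],0.02).round(4))
    for d in imaging.tip_of('wrist',q):
        print('tip',q,np.round(d['position'],1),round(d['conf'],2),at_z(i,d['position'],0.0).round(4))
st()
E
python3 look2.py w13 switch_c cap_c reject_tray
```

```text
t 13.32 tcp [ 0.4838 -0.2323  0.2031] rot [3.113 0.381 0.01 ] F [ 0.65  0.13 -0.14] w 0.0856
t 13.37 tcp [ 0.4835 -0.2371  0.2032] rot [3.111 0.372 0.01 ] F [ 0.55 -5.04  1.38] w 0.0853
t 13.42 tcp [ 0.4836 -0.2339  0.2029] rot [3.113 0.373 0.009] F [-0.91  0.67  0.83] w 0.0856
t 13.47 tcp [ 0.4839 -0.2306  0.2028] rot [3.114 0.379 0.009] F [ 0.23  1.24 -0.35] w 0.0856
t 13.52 tcp [ 0.4842 -0.2286  0.2027] rot [3.114 0.384 0.009] F [ 0.21  0.69 -0.69] w 0.0852
t 13.52 tcp [ 0.4842 -0.2286  0.2027] rot [3.114 0.384 0.009] F [ 0.21  0.69 -0.69] w 0.0852
yaw of tool x 14.0
switch_c [376.  198.4] 0.73 2361 rect [376.9 196.1] [50.9 50.9] 12.5 [ 0.4872 -0.2997  0.02  ]
switch_c [ 40.3 135.9] 0.67 3605 rect [ 41.9 136.2] [80.  52.4] 14.0 [0.4682 0.0491 0.02  ]
switch_c [220.5 173.7] 0.56 2465 rect [217.6 173.1] [50.2 51.4] 29.7 [ 0.4736 -0.1335  0.02  ]
switch_c [210.1 177.2] 0.37 643 rect [211.3 178.8] [28.3 27.6] 45.0 [ 0.4673 -0.1235  0.02  ]
tip switch_c [221.7 174.4] 0.89 [ 0.4682 -0.1302  0.    ]
tip switch_c [ 55.7 136.3] 0.86 [0.4664 0.0491 0.    ]
cap_c [383.5 200.7] 0.92 671 rect [383. 205.] [28. 28.] 90.0 [ 0.4866 -0.3084  0.02  ]
cap_c [211.6 179.7] 0.78 611 rect [211. 179.] [26.9 26.9] 45.0 [ 0.465  -0.1254  0.02  ]
cap_c [ 17.  139.1] 0.55 875 rect [ 21.  138.5] [29. 36.] 90.0 [0.4592 0.0718 0.02  ]Traceback (most recent call last):
  File "look2.py", line 10, in <module>
    for d in imaging.tip_of('wrist',q):
             ~~~~~~~~~~~~~~^^^^^^^^^^^
ValueError: it knows: beaker, cap_a_top, cap_b_top, cap_c_top, clothes_peg, dropper_bottle, indicator_box, marker, reject_tray, stopwatch, switch
```

View pics/w13.png

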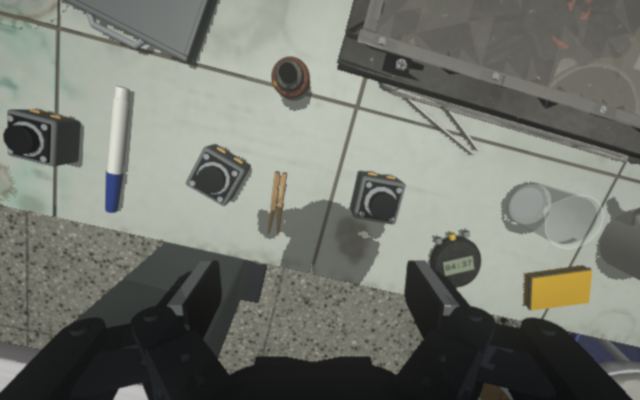

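S1 and S2 show lowered caps at (22,138) and (211,180), and S3 is up at (380,203). Next I'll centre over S3 and turn to align with it.

Emit:
{"name": "jog_arm", "arguments": {
  "rows": [
    {"xyz":[-0.4,2.5,1],"delta_rot":[0,0,4],"fingers":0},
    {"xyz":[-0.8,4.5,2.5],"delta_rot":[0,0,8],"fingers":0},
    {"xyz":[-1.1,6,4],"delta_rot":[0,0,11],"fingers":0},
    {"xyz":[-1.2,6.7,5],"delta_rot":[0,0,11],"fingers":0},
    {"xyz":[-1.2,6.9,5],"delta_rot":[0,0,11],"fingers":0}
  ]
}}

```text
clock: 14.13
tcp_pos: [0.4892, -0.2964, 0.1511]
orientation: [3.139, 0.092, 0.005]
contact_force: [-0.2, -1.1, 0.2]
grip_width: 0.0852
```

```bash
sed -i "s/for d in imaging.tip_of('wrist',q):/for d in (imaging.tip_of('wrist',q) if not q in('cap_c',) else []):/" look2.py; python3 s.py 5; python3 look2.py w14 switch_c cap_c
python3 - <<'E'
import cv2
im=cv2.imread('pics/w14.png'); cv2.imwrite('pics/w14c.png',cv2.resize(im[120:320,200:440],None,fx=3,fy=3,interpolation=cv2.INTER_CUBIC))
E
```

```text
t 14.13 tcp [ 0.4892 -0.2964  0.1511] rot [3.139 0.092 0.005] F [-0.23 -1.09  0.17] w 0.0852
t 14.18 tcp [ 0.4901 -0.2961  0.1523] rot [3.139 0.093 0.007] F [ 0.62 -0.16  0.31] w 0.0852
t 14.23 tcp [ 0.4908 -0.2955  0.1533] rot [3.138 0.094 0.01 ] F [-0.05  1.44  0.27] w 0.0855
t 14.28 tcp [ 0.4911 -0.2953  0.1538] rot [3.138 0.094 0.011] F [0.55 0.99 0.34] w 0.0852
t 14.33 tcp [ 0.4913 -0.2953  0.1541] rot [3.137 0.094 0.012] F [-0.06  1.39  0.11] w 0.0854
t 14.38 tcp [ 0.4913 -0.2954  0.1542] rot [3.137 0.094 0.012] F [-0.47 -0.83 -0.29] w 0.0855
t 14.38 tcp [ 0.4913 -0.2954  0.1542] rot [3.137 0.094 0.012] F [-0.47 -0.83 -0.29] w 0.0855
yaw of tool x 3.4
switch_c [134.7 204.8] 0.96 3883 rect [130.1 206.6] [70.2 61.7] 18.4 [ 0.4752 -0.1343  0.02  ]
switch_c [315.7 202.2] 0.6 2936 rect [316.  199.5] [54. 57.] -0.0 [ 0.4872 -0.2998  0.02  ]
tip switch_c [315.8 194.4] 0.85 [ 0.4896 -0.3     0.    ]
tip switch_c [144.6 202.6] 0.79 [ 0.4717 -0.1329  0.    ]
tip switch_c [211.7 227.7] 0.36 [ 0.4492 -0.1977  0.    ]
cap_c [316.6 211.5] 0.85 917 rect [316. 210.] [34. 32.] 90.0 [ 0.4783 -0.3012  0.02  ]
cap_c [113.6 216.6] 0.74 920 rect [115.  215.5] [31. 36.] 90.0 [ 0.4627 -0.1138  0.02  ]
t 14.58 tcp [ 0.4908 -0.2962  0.1539] rot [3.137 0.091 0.012] F [ 0.25 -0.3  -0.18] w 0.0853
```

View pics/w14c.png

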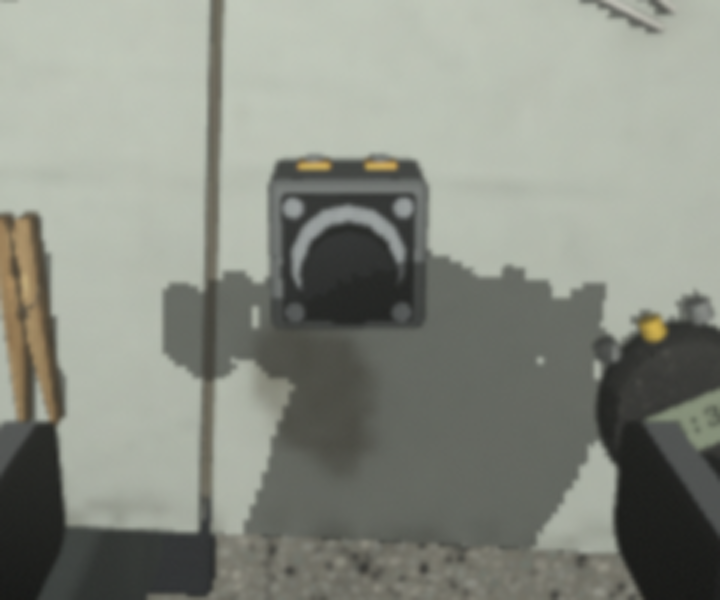

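S3 is square to the jaws at (316,200), and its cap is up. Descending in two stages.

Emit:
{"name": "jog_arm", "arguments": {
  "rows": [
    {"xyz":[-0.2,0.2,2.5],"delta_rot":[0,0,0],"fingers":0},
    {"xyz":[-0.3,0.35,5],"delta_rot":[0,0,0],"fingers":0},
    {"xyz":[-0.3,0.35,7.5],"delta_rot":[0,0,0],"fingers":0},
    {"xyz":[-0.35,0.35,9],"delta_rot":[0,0,0],"fingers":0},
    {"xyz":[-0.35,0.35,9.5],"delta_rot":[0,0,0],"fingers":0}
  ]
}}

```text
clock: 15.0
tcp_pos: [0.4867, -0.2992, 0.0566]
orientation: [3.139, 0.092, 0.006]
contact_force: [-0.0, -0.2, 0.7]
grip_width: 0.0857
```

```bash
python3 s.py 5; python3 look2.py w15 switch_c
```

```text
t 15.00 tcp [ 0.4867 -0.2992  0.0566] rot [3.139 0.092 0.006] F [-0.01 -0.17  0.7 ] w 0.0857
t 15.05 tcp [ 0.4871 -0.2993  0.057 ] rot [3.139 0.092 0.007] F [ 0.59 -0.59  0.19] w 0.0852
t 15.10 tcp [ 0.4879 -0.2998  0.0584] rot [3.138 0.092 0.009] F [-0.39  0.77  0.19] w 0.0856
t 15.15 tcp [ 0.4886 -0.3002  0.0594] rot [3.137 0.092 0.012] F [-0.05 -0.03  0.2 ] w 0.0858
t 15.20 tcp [ 0.4891 -0.3005  0.06  ] rot [3.136 0.091 0.014] F [-0.22  0.45 -0.03] w 0.0853
t 15.25 tcp [ 0.4893 -0.3006  0.0603] rot [3.136 0.091 0.015] F [-0.22 -0.07 -0.77] w 0.0852
t 15.25 tcp [ 0.4893 -0.3006  0.0603] rot [3.136 0.091 0.015] F [-0.22 -0.07 -0.77] w 0.0852
yaw of tool x 3.3
switch_c [ 46.1 243.6] 0.71 8341 rect [ 44.  247.5] [103.2  98.9] 11.5 [ 0.4748 -0.135   0.02  ]
switch_c [311.9 238.3] 0.63 6986 rect [308.5 239.5] [93. 81.] 90.0 [ 0.4874 -0.3012  0.02  ]
tip switch_c [ 65.1 236.6] 0.88 [ 0.4713 -0.1314  0.    ]
tip switch_c [309.1 226.4] 0.64 [ 0.4881 -0.2993  0.    ]
t 15.40 tcp [ 0.489  -0.3005  0.0601] rot [3.136 0.091 0.014] F [-1.02  0.36  0.36] w 0.0851
```

View pics/w15.png

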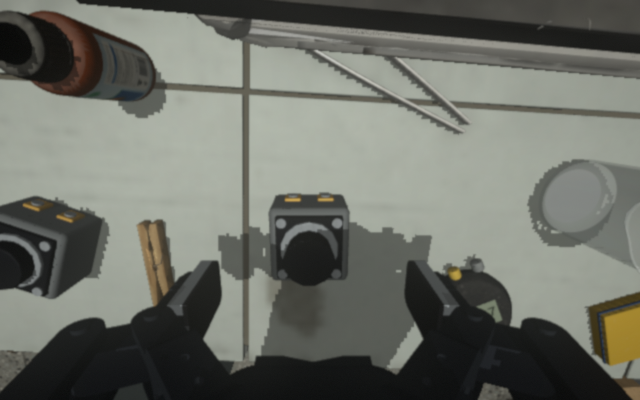

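Emit:
{"name": "jog_arm", "arguments": {
  "rows": [
    {"xyz":[-0.05,-0.06,1.5],"delta_rot":[0,0,0],"fingers":0},
    {"xyz":[-0.1,-0.06,3],"delta_rot":[0,0,0],"fingers":0},
    {"xyz":[-0.1,-0.06,4.3],"delta_rot":[0,0,0],"fingers":0},
    {"xyz":[-0.1,-0.06,5.2],"delta_rot":[0,0,0],"fingers":0},
    {"xyz":[-0.1,-0.06,5.6],"delta_rot":[0,0,0],"fingers":0}
  ]
}}

```text
clock: 15.82
tcp_pos: [0.4879, -0.2999, 0.0028]
orientation: [3.137, 0.091, 0.012]
contact_force: [0.8, 0.2, -0.3]
grip_width: 0.0854
```

```bash
python3 s.py 3 w16
```

```text
t 15.82 tcp [ 0.4879 -0.2999  0.0028] rot [3.137 0.091 0.012] F [ 0.79  0.2  -0.34] w 0.0854
t 15.87 tcp [ 0.4878 -0.2998  0.0027] rot [3.137 0.091 0.012] F [-0.32 -1.05 -0.05] w 0.0853
t 15.92 tcp [ 0.4881 -0.3     0.0034] rot [3.137 0.091 0.013] F [ 0.6  -0.26 -0.06] w 0.0852
t 15.97 tcp [ 0.4886 -0.3002  0.004 ] rot [3.136 0.091 0.014] F [-0.25 -0.06 -0.07] w 0.0858
```

View pics/w16.png

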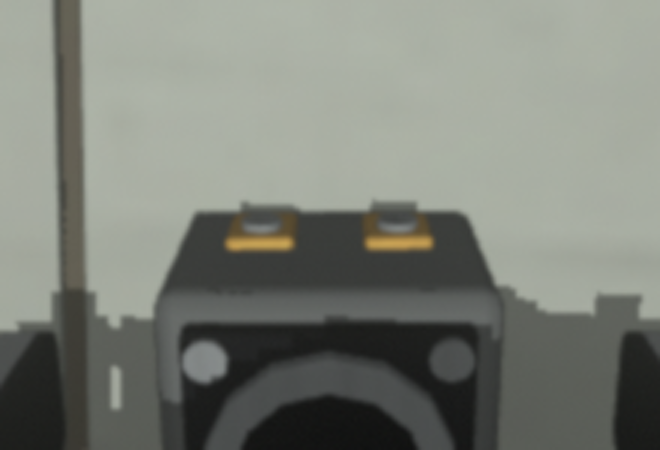

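The switch is centred between the jaws. I'll correct the slight tilt and close at 40 N.

Emit:
{"name": "jog_arm", "arguments": {
  "rows": [
    {"xyz":[0,0,0],"delta_rot":[0,0,0],"fingers":0.2},
    {"xyz":[0,0,0],"delta_rot":[0,0,0],"fingers":0.4},
    {"xyz":[0,0,0],"delta_rot":[0,0,0],"fingers":0.6},
    {"xyz":[0,0,0],"delta_rot":[0,0,0],"fingers":0.8},
    {"xyz":[0,0,0],"delta_rot":[0,0,0],"fingers":0.8}
  ],
  "grip_force": 40
}}

```text
clock: 16.38
tcp_pos: [0.489, -0.3003, 0.0047]
orientation: [3.136, 0.091, 0.016]
contact_force: [-1.0, 1.0, 5.2]
grip_width: 0.0455
```

```bash
python3 s.py 3 w17
python3 - <<'E'
from h import *
T=imaging.camera_info('top'); S=imaging.camera_info('scene')
im=cv2.imread('pics/top0.png'); cv2.imwrite('pics/trayt.png',cv2.resize(im[145:205,230:310],None,fx=9,fy=9,interpolation=cv2.INTER_CUBIC))
E
```

```text
t 16.38 tcp [ 0.489  -0.3003  0.0047] rot [3.136 0.091 0.016] F [-1.03  0.98  5.19] w 0.0455
t 16.43 tcp [ 0.489  -0.3002  0.0047] rot [3.136 0.091 0.016] F [-0.87  0.88  6.19] w 0.0454
t 16.48 tcp [ 0.489  -0.3003  0.0047] rot [3.136 0.091 0.016] F [-0.55  1.36  7.02] w 0.0455
t 16.53 tcp [ 0.489  -0.3002  0.0047] rot [3.136 0.091 0.016] F [-0.56  0.73  7.03] w 0.0454
```

View pics/w17.png

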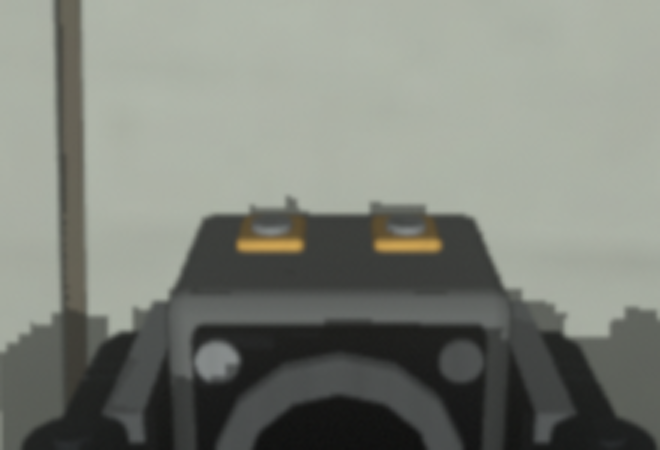

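View pics/trayt.png

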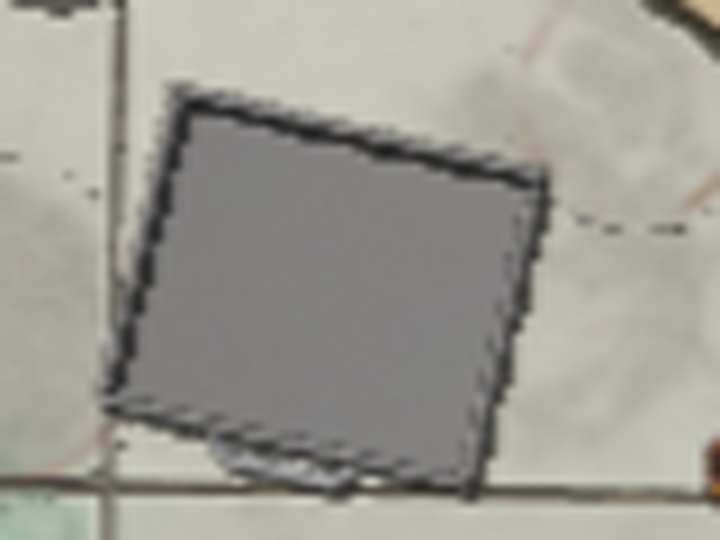

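Run:
```python
from h import *
T=imaging.camera_info('top')
P=np.array([at_z(T,[230+a/9,145+b/9],.022) for a,b in ((180,95),(545,178),(472,492),(112,408))])
print(P.round(3),P.mean(0).round(4))
d=[P[(k+1)%4]-P[k] for k in range(4)]
print([round(np.linalg.norm(x),3) for x in d],[np.degrees(np.arctan2(x[1],x[0])).round(1) for x in d])
```

```text
[[ 0.715  0.022  0.022]
 [ 0.687 -0.111  0.022]
 [ 0.573 -0.087  0.022]
 [ 0.601  0.043  0.022]] [ 0.6438 -0.0333  0.022 ]
[np.float64(0.135), np.float64(0.116), np.float64(0.133), np.float64(0.116)] [np.float64(-101.9), np.float64(168.3), np.float64(77.9), np.float64(-10.7)]
```

Emit:
{"name": "jog_arm", "arguments": {
  "rows": [
    {"xyz":[0,0,-1.5],"delta_rot":[0,0,0],"fingers":0.8},
    {"xyz":[0,0,-4],"delta_rot":[0,0,0],"fingers":0.8},
    {"xyz":[0,0,-8],"delta_rot":[0,0,0],"fingers":0.8},
    {"xyz":[0,0,-12],"delta_rot":[0,0,0],"fingers":0.8},
    {"xyz":[0,0,-15.5],"delta_rot":[0,0,0],"fingers":0.8}
  ]
}}

```text
clock: 16.95
tcp_pos: [0.4868, -0.2995, 0.1613]
orientation: [3.136, 0.091, 0.015]
contact_force: [1.1, -0.2, -3.6]
grip_width: 0.0457
```

```bash
python3 look2.py w18 reject_tray dropper_bottle
```

```text
t 16.95 tcp [ 0.4868 -0.2995  0.1613] rot [3.136 0.091 0.015] F [ 1.11 -0.21 -3.64] w 0.0457
yaw of tool x 3.3
reject_tray [42.3 41.3] 0.85 6544 rect [42.5 42.5] [85. 85.] 90.0 [ 0.6044 -0.0736  0.02  ]
dropper_bottle [169.7  77.6] 0.84 3074 rect [167.6  77.3] [87.  45.6] 22.6 [ 0.5827 -0.1751  0.02  ]
tip dropper_bottle [194.6  84.1] 0.65 [ 0.5801 -0.1887  0.    ]
t 17.20 tcp [ 0.4864 -0.2992  0.1586] rot [3.137 0.091 0.013] F [-0.5   1.22 -3.26] w 0.0455
```

View pics/w18.png

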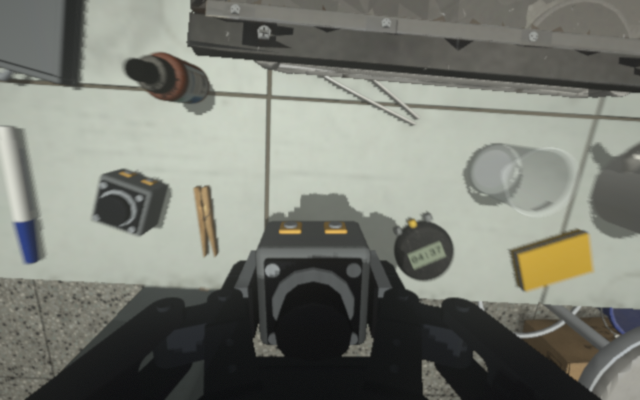

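The stiff switch is lifted and held, with its cap up. The tray centre is about (0.643,-0.033), at -11.7°.

Emit:
{"name": "jog_arm", "arguments": {
  "rows": [
    {"xyz":[1.8,-2.7,-0.5],"delta_rot":[0,0,3],"fingers":0.8},
    {"xyz":[4,-6,-1],"delta_rot":[0,0,6],"fingers":0.8},
    {"xyz":[6.2,-9.3,-1],"delta_rot":[0,0,9],"fingers":0.8},
    {"xyz":[8.2,-12.3,-1],"delta_rot":[0,0,12],"fingers":0.8},
    {"xyz":[10,-15,-1],"delta_rot":[0,0,15],"fingers":0.8}
  ]
}}

```text
clock: 17.62
tcp_pos: [0.5768, -0.1406, 0.1662]
orientation: [3.124, -0.321, 0.006]
contact_force: [0.5, -0.2, -3.3]
grip_width: 0.0457
```

```bash
python3 s.py 3; python3 look2.py w19 reject_tray
python3 - <<'E'
from h import *
o=st(); print(totool(o,[.643,-.033,.15]).round(2))
E
```

```text
t 17.62 tcp [ 0.5768 -0.1406  0.1662] rot [ 3.124 -0.321  0.006] F [ 0.51 -0.17 -3.32] w 0.0457
t 17.67 tcp [ 0.5807 -0.1323  0.1663] rot [-3.122  0.312 -0.011] F [ 3.8  7.  -1. ] w 0.0455
t 17.72 tcp [ 0.5792 -0.1351  0.1662] rot [-3.125  0.305 -0.009] F [ 0.31  0.76 -4.08] w 0.0455
t 17.77 tcp [ 0.5774 -0.139   0.1661] rot [ 3.126 -0.309  0.007] F [-0.09 -0.93 -4.41] w 0.0454
t 17.77 tcp [ 0.5774 -0.139   0.1661] rot [ 3.126 -0.309  0.007] F [-0.09 -0.93 -4.41] w 0.0454
yaw of tool x -11.3
reject_tray [178.4 143. ] 0.7 21845 rect [174.5 145.5] [145. 171.] 90.0 [ 0.648  -0.0301  0.02  ]
tip reject_tray [185.3 145.6] 0.81 [ 0.6443 -0.0274  0.    ]
t 17.92 tcp [ 0.5757 -0.1447  0.167 ] rot [ 3.122 -0.321  0.007] F [-0.37 -1.21 -2.73] w 0.0451
t 17.92 tcp [ 0.5757 -0.1447  0.167 ] rot [ 3.122 -0.321  0.007] F [-0.37 -1.21 -2.73] w 0.0451
[  4.31 -12.31   1.69]
```

View pics/w19.png

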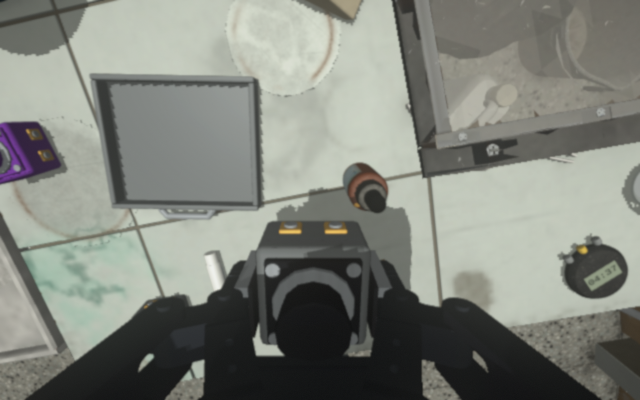

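The tray, at (178,143), is square to the gripper. I'll move over it.

Emit:
{"name": "jog_arm", "arguments": {
  "rows": [
    {"xyz":[1,-2.8,0],"delta_rot":[0,0,0],"fingers":0.8},
    {"xyz":[2.1,-6,0],"delta_rot":[0,0,0],"fingers":0.8},
    {"xyz":[3.1,-9,0],"delta_rot":[0,0,0],"fingers":0.8},
    {"xyz":[3.9,-11.2,0],"delta_rot":[0,0,0],"fingers":0.8},
    {"xyz":[4.3,-12.3,0],"delta_rot":[0,0,0],"fingers":0.8}
  ]
}}

```text
clock: 18.33
tcp_pos: [0.6436, -0.0305, 0.1661]
orientation: [3.124, -0.318, 0.007]
contact_force: [0.1, 0.8, -3.4]
grip_width: 0.0451
```

```bash
python3 s.py 6; python3 look2.py w20 reject_tray
python3 - <<'E'
from h import *
o=st(); print(totool(o,[.643,-.033,.012]).round(2))
E
```

```text
t 18.33 tcp [ 0.6436 -0.0305  0.1661] rot [ 3.124 -0.318  0.007] F [ 0.13  0.77 -3.41] w 0.0451
t 18.38 tcp [ 0.6441 -0.0293  0.1661] rot [ 3.125 -0.315  0.007] F [ 0.92  2.25 -2.07] w 0.0454
t 18.43 tcp [ 0.6431 -0.0316  0.166 ] rot [ 3.123 -0.317  0.006] F [-0.86  0.01 -3.67] w 0.0457
t 18.48 tcp [ 0.6422 -0.034   0.1661] rot [ 3.121 -0.321  0.005] F [-0.97 -1.06 -3.66] w 0.0454
t 18.53 tcp [ 0.6418 -0.0354  0.1662] rot [ 3.12  -0.324  0.005] F [-0.22 -0.89 -3.31] w 0.0453
t 18.58 tcp [ 0.6418 -0.0361  0.1664] rot [ 3.12  -0.325  0.005] F [ 0.7  -0.12 -2.66] w 0.0453
t 18.63 tcp [ 0.6418 -0.036   0.1665] rot [ 3.12  -0.326  0.006] F [ 0.58 -0.46 -2.02] w 0.0458
t 18.63 tcp [ 0.6418 -0.036   0.1665] rot [ 3.12  -0.326  0.006] F [ 0.58 -0.46 -2.02] w 0.0458
yaw of tool x -11.9
reject_tray [489.5 232.9] 0.69 2822 rect [492.5 234.5] [94.5 39.2] 27.8 [ 0.5662 -0.2003  0.02  ]
tip reject_tray [304.  190.4] 0.77 [ 0.6421 -0.0288  0.    ]
t 18.78 tcp [ 0.6423 -0.0347  0.1669] rot [ 3.121 -0.324  0.007] F [ 1.28  0.51 -2.52] w 0.0451
t 18.78 tcp [ 0.6423 -0.0347  0.1669] rot [ 3.121 -0.324  0.007] F [ 1.28  0.51 -2.52] w 0.0451
[-0.05 -0.23 15.49]
```

View pics/w20.png

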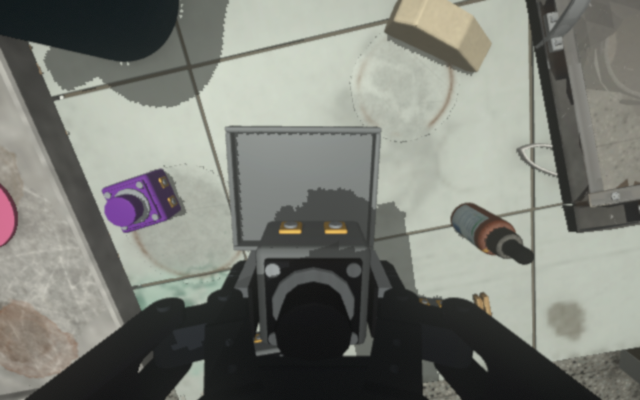

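Emit:
{"name": "jog_arm", "arguments": {
  "rows": [
    {"xyz":[0,-0.2,3.5],"delta_rot":[0,0,0],"fingers":0.8},
    {"xyz":[0,-0.4,7],"delta_rot":[0,0,0],"fingers":0.8},
    {"xyz":[0,-0.45,9.5],"delta_rot":[0,0,0],"fingers":0.8},
    {"xyz":[0,-0.45,11.5],"delta_rot":[0,0,0],"fingers":0.8},
    {"xyz":[0,-0.45,12.5],"delta_rot":[0,0,0],"fingers":0.8}
  ]
}}

```text
clock: 19.2
tcp_pos: [0.6417, -0.0315, 0.039]
orientation: [3.12, -0.325, 0.0]
contact_force: [0.2, -0.5, -4.1]
grip_width: 0.0454
```

```bash
python3 s.py 6; python3 look2.py w21
```

```text
t 19.20 tcp [ 0.6417 -0.0315  0.039 ] rot [ 3.12  -0.325  0.   ] F [ 0.22 -0.52 -4.11] w 0.0454
t 19.25 tcp [ 0.6414 -0.0315  0.0383] rot [ 3.12e+00 -3.25e-01 -1.00e-03] F [-0.49 -0.65 -4.3 ] w 0.0457
t 19.30 tcp [ 0.6423 -0.0315  0.0402] rot [ 3.12e+00 -3.25e-01  2.00e-03] F [-0.71  0.16 -3.33] w 0.0453
t 19.35 tcp [ 0.6437 -0.0313  0.0419] rot [ 3.121 -0.325  0.006] F [ 0.93 -1.05 -2.57] w 0.0453
t 19.40 tcp [ 0.6446 -0.0312  0.043 ] rot [ 3.121 -0.325  0.01 ] F [ 0.33 -0.4  -2.3 ] w 0.0453
t 19.45 tcp [ 0.6451 -0.0312  0.0436] rot [ 3.121 -0.325  0.012] F [-0.43  0.02 -2.74] w 0.0452
t 19.50 tcp [ 0.6453 -0.0311  0.0438] rot [ 3.121 -0.325  0.012] F [-0.   -0.48 -2.77] w 0.0456
t 19.50 tcp [ 0.6453 -0.0311  0.0438] rot [ 3.121 -0.325  0.012] F [-0.   -0.48 -2.77] w 0.0456
yaw of tool x -11.9
t 19.55 tcp [ 0.6451 -0.031   0.0438] rot [ 3.121 -0.324  0.012] F [-0.11  0.08 -3.49] w 0.0456
```

View pics/w21.png

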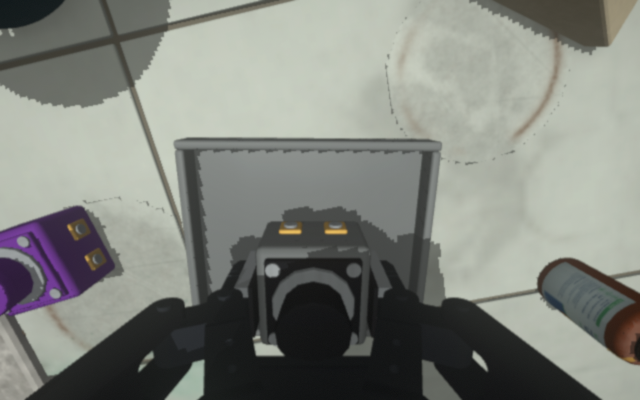

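Centred in the tray. Now the slow descent to the floor.

Emit:
{"name": "jog_arm", "arguments": {
  "rows": [
    {"xyz":[0,0,0.9],"delta_rot":[0,0,0],"fingers":0.8},
    {"xyz":[0,0,1.8],"delta_rot":[0,0,0],"fingers":0.8},
    {"xyz":[0,0,2.4],"delta_rot":[0,0,0],"fingers":0.8},
    {"xyz":[0,0,2.9],"delta_rot":[0,0,0],"fingers":0.8},
    {"xyz":[0,0,3.2],"delta_rot":[0,0,0],"fingers":0.8}
  ]
}}

```text
clock: 19.97
tcp_pos: [0.6446, -0.0311, 0.0104]
orientation: [3.121, -0.324, 0.009]
contact_force: [-1.7, -0.3, -3.7]
grip_width: 0.0455
```

```bash
python3 s.py 4
```

```text
t 19.97 tcp [ 0.6446 -0.0311  0.0104] rot [ 3.121 -0.324  0.009] F [-1.68 -0.32 -3.7 ] w 0.0455
t 20.02 tcp [ 0.6444 -0.0311  0.0101] rot [ 3.121 -0.324  0.009] F [-0.92  0.37 -4.06] w 0.0458
t 20.07 tcp [ 0.6447 -0.0311  0.0107] rot [ 3.121 -0.324  0.009] F [ 0.64  0.53 -2.62] w 0.0452
t 20.12 tcp [ 0.6451 -0.0311  0.0113] rot [ 3.121 -0.324  0.011] F [-0.19  0.1  -2.72] w 0.0453
t 20.17 tcp [ 0.6454 -0.0311  0.0117] rot [ 3.121 -0.324  0.012] F [-0.14 -0.28 -2.9 ] w 0.045
```

Emit:
{"name": "jog_arm", "arguments": {
  "rows": [
    {"xyz":[0,0,0.05],"delta_rot":[0,0,0],"fingers":0.8},
    {"xyz":[0,0,0.1],"delta_rot":[0,0,0],"fingers":0.8},
    {"xyz":[0,0,0.14],"delta_rot":[0,0,0],"fingers":0.8},
    {"xyz":[0,0,0.18],"delta_rot":[0,0,0],"fingers":0.8},
    {"xyz":[0,0,0.22],"delta_rot":[0,0,0],"fingers":0.8}
  ]
}}

```text
clock: 20.58
tcp_pos: [0.6456, -0.0311, 0.0098]
orientation: [3.121, -0.324, 0.012]
contact_force: [-2.4, 0.5, 2.6]
grip_width: 0.0452
```

```bash
python3 s.py 2
```

```text
t 20.58 tcp [ 0.6456 -0.0311  0.0098] rot [ 3.121 -0.324  0.012] F [-2.35  0.53  2.65] w 0.0452
t 20.63 tcp [ 0.6455 -0.0311  0.0097] rot [ 3.121 -0.324  0.012] F [-0.26 -0.38 -1.5 ] w 0.0457
t 20.68 tcp [ 0.6455 -0.0311  0.0098] rot [ 3.121 -0.324  0.012] F [-0.93 -0.7   0.7 ] w 0.0454
```

It's resting on the tray floor. I'll release partway, so the fingers stay clear of the tray walls.

Emit:
{"name": "jog_arm", "arguments": {
  "rows": [
    {"xyz":[0,0,0],"delta_rot":[0,0,0],"fingers":0.4},
    {"xyz":[0,0,0],"delta_rot":[0,0,0],"fingers":0.3},
    {"xyz":[0,0,0],"delta_rot":[0,0,0],"fingers":0.22},
    {"xyz":[0,0,0],"delta_rot":[0,0,0],"fingers":0.22},
    {"xyz":[0,0,0],"delta_rot":[0,0,0],"fingers":0.22}
  ]
}}

```text
clock: 21.1
tcp_pos: [0.6457, -0.0311, 0.0099]
orientation: [3.121, -0.324, 0.013]
contact_force: [0.1, 0.1, -0.1]
grip_width: 0.0662
```

```bash
python3 s.py 2; python3 look2.py w22
```

```text
t 21.10 tcp [ 0.6457 -0.0311  0.0099] rot [ 3.121 -0.324  0.013] F [ 0.11  0.12 -0.12] w 0.0662
t 21.15 tcp [ 0.6456 -0.0311  0.0098] rot [ 3.121 -0.324  0.012] F [0.78 0.29 0.43] w 0.0667
t 21.20 tcp [ 0.6456 -0.0311  0.0098] rot [ 3.121 -0.324  0.012] F [0.91 0.64 0.3 ] w 0.0668
t 21.20 tcp [ 0.6456 -0.0311  0.0098] rot [ 3.121 -0.324  0.012] F [0.91 0.64 0.3 ] w 0.0668
yaw of tool x -11.9
t 21.25 tcp [ 0.6456 -0.0311  0.0098] rot [ 3.121 -0.324  0.012] F [ 0.35 -0.5   0.85] w 0.0663
```

View pics/w22.png

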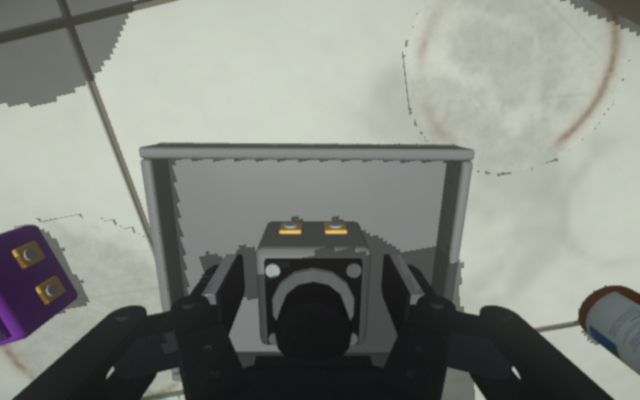

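Released, with both pads clear. I'll withdraw straight up.

Emit:
{"name": "jog_arm", "arguments": {
  "rows": [
    {"xyz":[0,0,-1.5],"delta_rot":[0,0,0],"fingers":0.22},
    {"xyz":[0,0,-4],"delta_rot":[0,0,0],"fingers":0.22},
    {"xyz":[0,0,-8],"delta_rot":[0,0,0],"fingers":0.22},
    {"xyz":[0,0,-12],"delta_rot":[0,0,0],"fingers":0.22},
    {"xyz":[0,0,-15],"delta_rot":[0,0,0],"fingers":0.22}
  ]
}}

```text
clock: 21.67
tcp_pos: [0.6454, -0.0305, 0.1644]
orientation: [3.122, -0.325, 0.018]
contact_force: [1.2, -0.2, 0.4]
grip_width: 0.0667
```

Emit:
{"name": "jog_arm", "arguments": {
  "rows": [
    {"xyz":[-2,0,-2],"delta_rot":[0,0,0],"fingers":0.22},
    {"xyz":[-5,0,-5],"delta_rot":[0,0,0],"fingers":0.22},
    {"xyz":[-8,0,-7],"delta_rot":[0,0,0],"fingers":0.22},
    {"xyz":[-10,0,-8],"delta_rot":[0,0,0],"fingers":0.22},
    {"xyz":[-11,0,-8],"delta_rot":[0,0,0],"fingers":0.22}
  ]
}}

```text
clock: 22.08
tcp_pos: [0.536, -0.0069, 0.2469]
orientation: [3.123, -0.324, 0.026]
contact_force: [0.3, 0.4, -0.1]
grip_width: 0.0666
```

```bash
python3 s.py 5; python3 look2.py w23
python3 - <<'E'
from h import *
a=imaging.grab_frame('scene'); b=imaging.grab_frame('top')
c=cv2.resize(a[160:340,180:400],(792,648))[:600]; cv2.imwrite('pics/s24.png',c)
cv2.imwrite('pics/t24.png',cv2.resize(b[140:260,190:390],None,fx=4,fy=4,interpolation=cv2.INTER_CUBIC))
E
```

```text
t 22.08 tcp [ 0.536  -0.0069  0.2469] rot [ 3.123 -0.324  0.026] F [ 0.31  0.44 -0.08] w 0.0666
t 22.13 tcp [ 0.5347 -0.0069  0.2452] rot [ 3.123 -0.323  0.021] F [-1.98  1.42 -1.13] w 0.0667
t 22.18 tcp [ 0.5359 -0.0073  0.2441] rot [ 3.122 -0.324  0.02 ] F [0.51 0.71 0.17] w 0.0664
t 22.23 tcp [ 0.5368 -0.0077  0.2433] rot [ 3.122 -0.324  0.019] F [ 0.41 -0.19 -0.19] w 0.0667
t 22.28 tcp [ 0.5373 -0.0078  0.2428] rot [ 3.122 -0.325  0.018] F [-0.01  0.7  -0.81] w 0.0666
t 22.33 tcp [ 0.5375 -0.0079  0.2424] rot [ 3.122 -0.325  0.017] F [ 0.14 -0.83 -0.65] w 0.0665
t 22.33 tcp [ 0.5375 -0.0079  0.2424] rot [ 3.122 -0.325  0.017] F [ 0.14 -0.83 -0.65] w 0.0665
yaw of tool x -11.9
t 22.38 tcp [ 0.5375 -0.0079  0.2421] rot [ 3.121 -0.325  0.016] F [-0.16 -0.14  0.31] w 0.0664
```

View pics/w23.png

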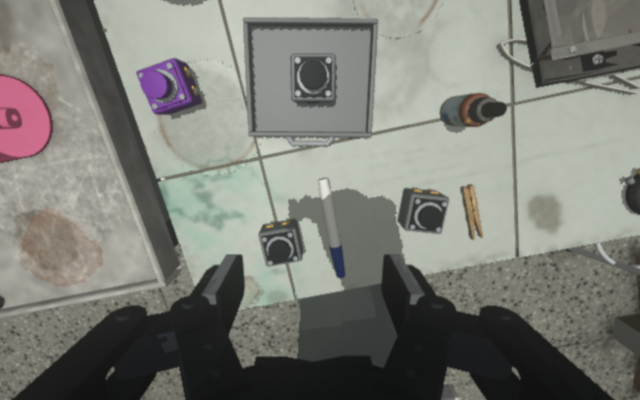

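View pics/s24.png

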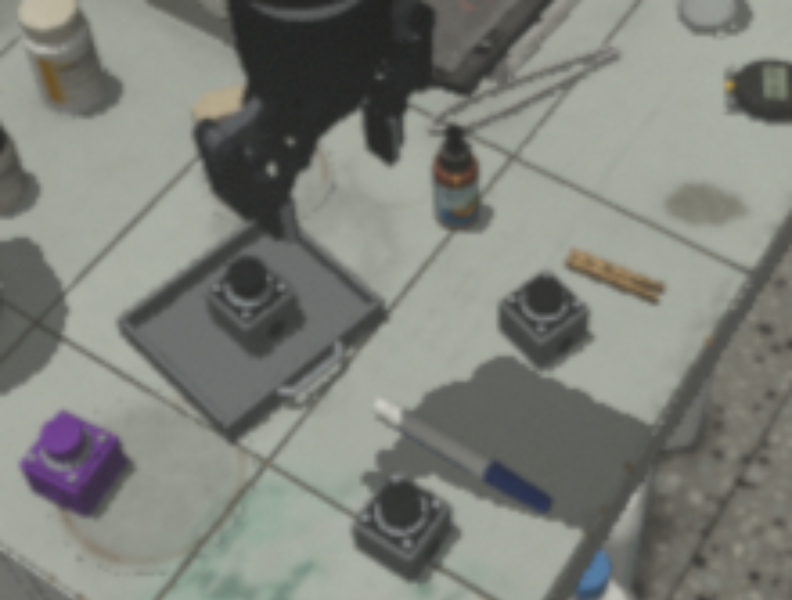

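View pics/t24.png

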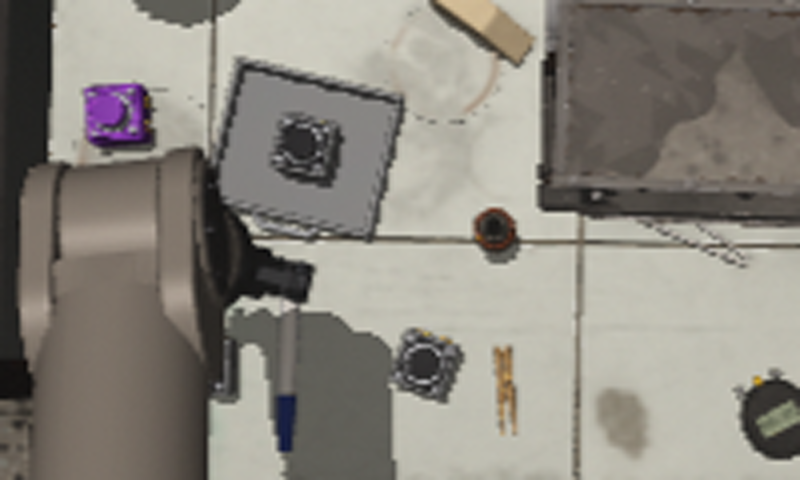

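The stiff switch stands upright in the tray at (315,78) in the wrist view. S1 at (281,242), S2 at (427,210) and the bystanders are unchanged. I'll compare the cap heights before and after to confirm the clicks.

Run:
```python
from h import *
a=cv2.imread('pics/scene0.png'); b=imaging.grab_frame('scene')
def c(im,x,y): return cv2.resize(im[y-22:y+22,x-25:x+25],None,fx=5,fy=5,interpolation=cv2.INTER_CUBIC)
cv2.imwrite('pics/cmp.png',np.vstack([np.hstack([c(a,291,303),c(a,331,246),c(a,357,201)]),np.hstack([c(b,291,303),c(b,331,246),c(b,249,240)])]))
st()
```

```text
t 22.53 tcp [ 0.5373 -0.0078  0.2421] rot [ 3.122 -0.325  0.016] F [-0.23  0.09 -0.37] w 0.0665
```

View pics/cmp.png

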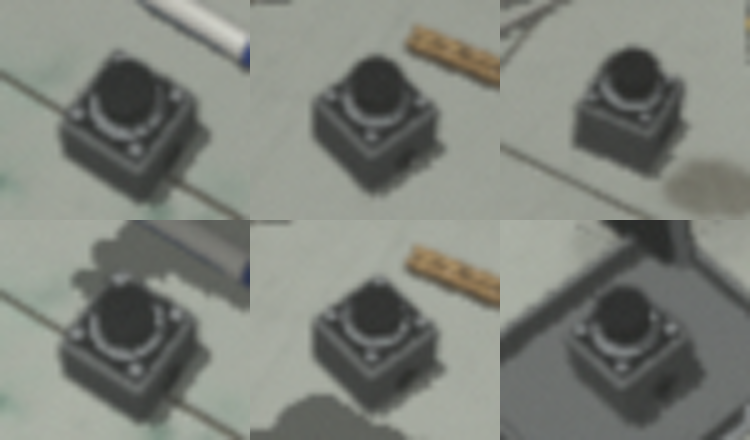

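Compared with before, the caps of S1 and S2 are lower: their rear housing corners now show. The switch in the tray still has its cap up. I'll hand in.

```bash
python3 -c "
from bench import r
print(r.hand_in())"
```

```text
the job is handed in; nothing more can be done
None
```

The job is handed in: the stiff switch stands upright in the grey tray with its cap up, and the two good ones are clicked down where they stood. It took 22.5 s of the 72 s allowed.

- **Finding the stiff one:** The switch near (0.49, -0.30) held at about 9.5 N with no click, and its cap sprang back up. The ones near (0.474, -0.132) and (0.468, 0.045) read about 5.7 N and 4.6 N at the last step before they snapped down and the force fell to zero. The highest push force I read on any cap was about 10 N.
- **Placing it:** I gripped the stiff switch by its housing, set it down near the tray's middle, released it and withdrew upward.
- **Last checks:** The before and after pictures show both good caps lower, with their housings where they were. The bystanders in view look unmoved. The yellow box and the beaker were only partly or not at all in the last pictures, but the arm went near neither.
- **Disagreements:** The wrist camera's cap positions for the last switch I pushed were 4–7 mm off while the arm was still swinging. I corrected by eye once above it.

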